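# Zero the counter and advance the index wheel three clicks

### The arm

A 6-joint arm with a two-finger parallel gripper is mounted at the origin on a cart in front of the work surface, level with it; the furniture and walls round the work are solid. World frame = base frame: x ahead of the robot, y to its left, z up, the work surface at z = 0. Lengths are in m, angles in rad, forces in N, time in s.
With the tool pointing down it reaches from about 0.3 to 0.775 m from the base axis. Payload 14.6 kg.
Tool frame: the origin (TCP) lies midway between the tips of the shut fingers; the grasp point (between the pads) lies 19 mm behind it (ctrl.pinch_z is the distance from the TCP to the grasp point, in m); z points along the fingers, y is the line along which they close (so a half turn about z gives the same grasp; the last joint's range is limited). The gripper opens to 94 mm and grips with 3 to 60 N. Pads are 16 mm wide; open, the fingers measure 119 mm over their backs; the gripper's body (75 mm by 177 mm) begins 78 mm behind the grasp point.
Start: joints at [1.083, 0.3, 1.521, -0, 1.321, -0.067], TCP at [0.225, 0.502, 0.205] pointing down, gripper open.
Joint ranges: [-3.03, 3.03], [-0.79, 2.21], [0.23, 2.52], [-1.04, 4.18], [0, 3.07], [-2.55, 2.55]. Speed limits (rad/s): [2.22, 2.22, 2.57, 3.14, 3.14, 3.14].

### API

Orientations are given as [roll, pitch, yaw] about the fixed x, y, z axes, in that order (R = Rz(yaw) Ry(pitch) Rx(roll)).
In Python, from station import ctrl gives the robot as it stands.
- The arm moves only by the tool jog_arm, never from a script. Its argument "motion" is a list of rows, each a list of 7 numbers: the shift along the tool's x, y, z in m, then the turn, a rotation vector about the tool's x, y, z in rad, then the opening, from -1 (shut) to 1 (fully open). In form: [[tx, ty, tz, rx, ry, rz, gripper], ...]. A call has 1 to 5 rows; each row shifts and turns the commanded pose from where the row before left it, along the tool's axes as they then stand; what a row does not reach is not made up. A row lasts 1/10 s, in which the tool goes at most 50 mm and 8.59 degrees, less where a joint would pass 70% of its speed; a pose out of reach is approached as far as the arm can. A call is refused whole if a number of a shift passes 0.05 or a number of a turn 0.15, either way. A call with a gripper value outside its range is refused whole. The fingers move at their own pace and stop on an object; "squeeze" is the grip in N (left out, the last holds). Time passes only in rows, so rows that do not move let the fingers close. It gives the time, the measured TCP pose, the force, the opening and the grip force at its end, in the units of the state.
- ctrl.get_obs(): the state, without advancing time (a new reading comes with each control period).
- ctrl.camera(name): name is "scene" or "top" or "wrist"; returns the picture (420x560x3 uint8, red, green, blue); there is no depth.
- ctrl.camera_model(name): a dict with "intrinsics" (3x3 intrinsics, pixels), "rvec" (rotation vector, rad) and "tvec" (3), from world to camera coordinates, as OpenCV has them. Camera axes: x right, y down, z forward; pixel columns grow to the right and rows downward; lengths in m; the calibration is good to about 2 mm. A picture is of the moment at which its call begins: read the wrist's pose just before it. camera_model takes no time and is no camera call; for the wrist camera it gives the pose at the moment of the call.
- ctrl.hand_in(): hands the job in; it is judged then, once.
The state is a dict: "time_s": time; "qpos": joint angles; "joint_vel": joint speeds; "tau": joint torques, N m; "ee_pos": TCP position; "eef_rot": TCP orientation; "force": force on the tool from outside, world axes, zero at the start; "moment": the same for the moment, N m; "grip_width": finger opening in m; "grip_force": force on a finger pad.
Only numpy, scipy, OpenCV 4.12 (cv2) and the standard library are available. Lean on these libraries where they do the work, as an engineer would, in place of code of your own. Each camera call takes 0.05 s, during which the arm holds its last target. There are 200 camera calls.

### The job

Take the stylus from its stand, use it to press the sunken zero button of the bench indexer fully down (before touching the knob), and put the stylus back upright in its stand. Then turn the indexer's black knob clockwise, seen from above, by three clicks from the stop it stands at, without running on to a fourth, and finish with the gripper still holding the knob at that third stop. Leave the timer, the jar and the two bottles where they are.

Things in the scene. Friction and masses are not known exactly. Their poses are not given: they have to be found in the camera images.
- indexer: Bench indexer, fixed: a white housing 150 x 110 x 36 mm (x, y, z) with the knob on its rear half and, on its front half, a dark counter window (+y side) and the sunken zero button (-y side). Origin at the centre of its underside, z up, its x axis points from the button half to the knob half; the knob's axis stands at x = +30 mm, y = 0. On the +y side of the knob a block 17 mm high above the housing carries the sprung roller.
- zero_button (a joint): Zero button: grey spring button 10 mm across at the bottom of a round hole about 12 mm wide, its face 5 mm below the housing's top; it moves straight down. 0 = up, 0.004 m = fully down (about 5 N; it starts to move at 1.5 N) and it springs back. The hole is too small for a finger.
- button_mouth (a point): Centre of the mouth of the button's hole, level with the housing's top (36 mm above the work surface); the button's face lies 5 mm below it.
- index_knob (a joint): Angle of the knob, rad, growing clockwise seen from above. A sprung roller drops between the 18 pins of its disc: a stop (click) every 20 deg = 0.349 rad, at 0, 0.349, 0.698 ... 2.79. It starts resting at stop 0, 0.349 or 0.698. Leaving a stop takes 0.3 to 0.5 N m (firm grip), less toward halfway; then the roller pulls it into the next stop, but right at halfway it may stick.
- knob_grip (a point): Point on the knob's axis at the height to grip it, 81 mm above the work surface. The knob is an upright black bar 44 mm long, 14 mm thick and 34 mm high (from 60 mm to 94 mm above the work surface); the point's x axis lies along the bar's length, y across its thickness, and it turns with the knob. Below the bar is a disc 78 mm across with steel pins whose tops are 52 mm above the work surface.
- knob_mark (a point): Point on the rim of the knob's disc, 36 mm from the axis, under the end of the bar with the white line; it turns with the knob (three clicks move it 36 mm).
- stylus: Stylus: steel shaft 5 mm across and 45 mm long, a flange 19 mm across and 4 mm thick above it, then a round black handle 13 mm across and 66 mm long; 115 mm in all, about 40 g. Origin at the shaft's tip, z along the stylus to the top of the handle. It starts upright in its stand, resting on the flange, the tip 5 mm above the work surface.
- stylus_handle (a point): Point on the stylus's axis in the middle of the handle, 85 mm above the tip.
- stand_hole (a point): Centre of the mouth of the hole in the stylus's stand, a fixed aluminium block 50 x 50 x 50 mm with an upright hole 10 mm across and 48 mm deep; the mouth is 50 mm above the work surface. When the stylus is home its flange rests on the block and its tip is 45 mm below this point.
- timer: Bystander: pale grey timer 64 x 64 x 20 mm, origin at the centre of its underside.
- bottle_right: Bystander: small reagent bottle 48 mm across, 90 mm high, behind the stand; origin at the centre of its underside.
- jar: Bystander: wide white sample jar 60 mm across, 85 mm high, to the left beyond the timer; origin at the centre of its underside.
- bottle_back: Bystander: white bottle 52 mm across, 100 mm high, behind the timer, left; origin at the centre of its underside.
- pull_cord: Part of the room, not to be handled: a thin grey cord that hangs slantwise over the left of the worktop, fixed and stiff. It runs from the work surface at about (0.66, 0.04, 0.04) m through (0.50, 0.13, 0.30), (0.39, 0.21, 0.56) and (0.32, 0.28, 0.79) up to (0.25, 0.35, 1.06) in the robot base frame (x ahead, y left, z up); the arm must not press on it, so it swings past it drawn in close to the base. Its origin means nothing.
There are look-alikes about, which are no part of the job. There is more than one size of the part that bears stand_hole; the job needs the larger.

How it is judged:
By the outcome, as a careful person would: the job done as asked, in the order asked, and still so for the second after the job is handed in, while the arm keeps its last pose, push and grip.
It also fails if it takes over 61 s, if anything falls off the work surface, if the arm or the gripper's body presses on something with over 40 N, if the wrist force passes 120 N, or if a joint passes its speed limit or range.

## Working session

There is one attempt and no reset: what is moved stays moved. The work goes in short steps, Python scripts to look and compute and a tool call to move; the robot and the scene stay as the last step left them, time stands still between calls to the robot, and variables do not carry over. Pictures are saved under pics/ and viewed, at most 10 in all, crops included, and the job is handed in when it is done.

Besides the shell and the picture viewer there is one more tool, called after ">>>" as a command line: name --pt "numbers of a row" for each row, then --argument value for the rest. jog_arm: Moves the arm, as the interface text tells. Its arguments: {"type":"object","properties":{"motion":{"type":"array"},"squeeze":{"type":"number"}},"required":["motion"]}

```bash
mkdir -p pics; ls; python3 - <<'E'
from station import ctrl
import cv2, numpy as np
o=ctrl.get_obs(); print({k:np.round(v,3).tolist() for k,v in o.items()}, ctrl.pinch_z)
for n in ["scene","top"]:
    im=ctrl.camera(n); cv2.imwrite(f"pics/{n}0.png",im[:,:,::-1]); m=ctrl.camera_model(n)
    R=cv2.Rodrigues(np.array(m["rvec"]))[0]; print(n,np.round(m["intrinsics"],1).tolist(),np.round(-R.T@np.ravel(m["tvec"]),3), np.round(R,2).tolist())
E
```

```text
pics
{'time_s': 0.0, 'qpos': [1.083, 0.3, 1.522, -0.0, 1.321, -0.067], 'joint_vel': [0.0, 0.0, -0.0, 0.001, 0.001, -0.003], 'tau': [0.0, -53.182, -35.273, 0.071, 0.025, -0.0], 'ee_pos': [0.225, 0.502, 0.205], 'eef_rot': [-3.14, -0.0, 2.721], 'force': [0.762, 0.112, -0.401], 'moment': [0.007, 0.003, 0.049], 'grip_force': 0.0, 'grip_width': 0.094} 0.0188
scene [[465.2, 0.0, 285.9], [0.0, 465.2, 209.6], [0.0, 0.0, 1.0]] [-0.151 -0.921  0.64 ] [[0.81, -0.59, 0.01], [-0.25, -0.36, -0.9], [0.53, 0.73, -0.44]]
top [[512.7, 0.0, 283.0], [0.0, 512.7, 207.1], [0.0, 0.0, 1.0]] [ 0.392 -0.027  1.501] [[0.02, -1.0, 0.01], [-1.0, -0.02, -0.08], [0.08, -0.0, -1.0]]
```

View pics/scene0.png

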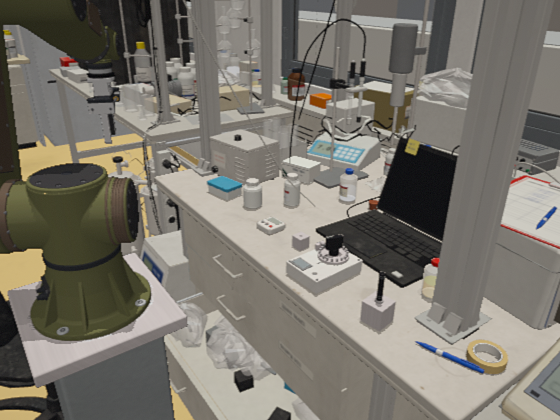

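View pics/top0.png

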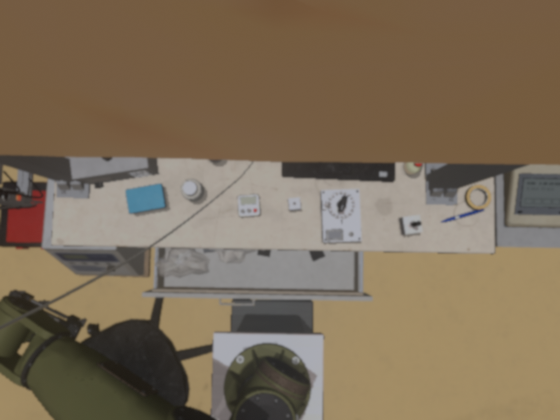

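The scene picture shows the indexer (scene 323,268; top 341,216) and two stand-like blocks. Block A at scene (378,310), top (411,226) holds the black-handled stylus. Block B at scene (300,241), top (295,204) is small and empty. A is the larger one, so it fits. I'll confirm that in an enlarged crop and measure.

```bash
cat > h.py <<'E'
import cv2, numpy as np
from station import ctrl
def ray(m,px):
    R=cv2.Rodrigues(np.array(m["rvec"],float))[0]; t=np.ravel(m["tvec"])
    d=R.T@np.linalg.solve(np.array(m["intrinsics"]),[px[0],px[1],1.]); return -R.T@t,d
def onz(m,px,z):
    c,d=ray(m,px); return c+d*(z-c[2])/d[2]
def proj(m,P):
    return cv2.projectPoints(np.array(P,float).reshape(-1,3),np.array(m["rvec"],float),np.array(m["tvec"],float),np.array(m["intrinsics"]),None)[0].reshape(-1,2)
E
python3 - <<'E'
from h import *
t=cv2.imread("pics/top0.png"); s=cv2.imread("pics/scene0.png")
a=cv2.resize(t[180:250,280:430],None,fx=5,fy=5,interpolation=cv2.INTER_CUBIC)
b=cv2.resize(s[225:335,275:405],None,fx=2,fy=2,interpolation=cv2.INTER_CUBIC)
c=np.zeros((350+220,750,3),np.uint8); c[:350]=a; c[350:,:260]=b
cv2.imwrite("pics/crop0.png",c)
m=ctrl.camera_model("top")
for n,p,z in [("A",(411,226),.05),("B",(295,204),.03),("idx",(341,216),.036),("timer",(249,206),.02),("knob",(342,206),.09)]: print(n,onz(m,p,z).round(3))
E
```

```text
A [ 0.464 -0.398  0.05 ]
B [ 0.522 -0.069  0.03 ]
idx [ 0.489 -0.201  0.036]
timer [0.514 0.064 0.02 ]
knob [ 0.513 -0.197  0.09 ]
```

View pics/crop0.png

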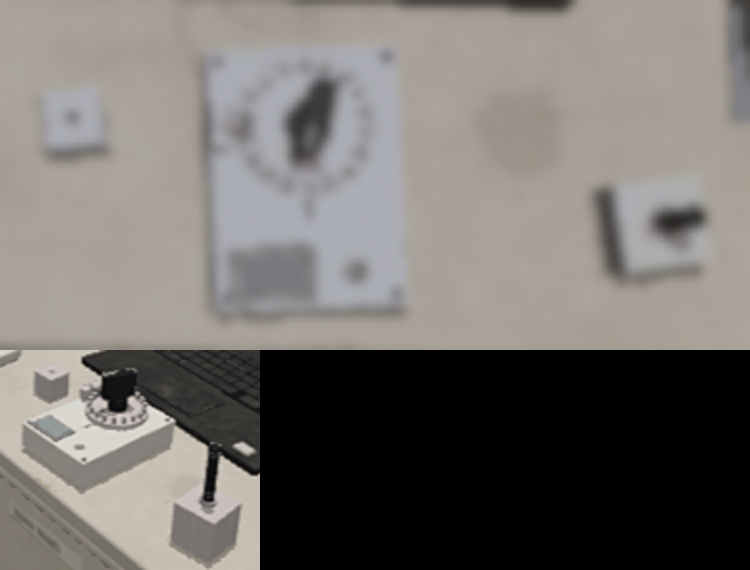

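The crop confirms it. The big block (top crop 660,225) carries the stylus and is about 50 mm; the small empty block (72,118) is about 35 mm, so it is the decoy. I'll now draw the arm in, then swing it past the cord.

>>> jog_arm --pt "0 -0.05 0 0 0 0 1" --pt "0 -0.05 0 0 0 0 1" --pt "0 -0.05 0 0 0 0 1" --pt "0 -0.05 0 0 0 0 1" --pt "0 -0.03 0 0 0 0 1"

```text
time_s: 0.6
ee_pos: [0.1295, 0.2896, 0.2049]
eef_rot: [-3.141, -0.0, 2.721]
force: [0.7, 0.6, 1.5]
grip_width: 0.094
grip_force: 0.0
```

>>> jog_arm --pt "-0.045 -0.003 0 0 0 0 1" --pt "-0.044 -0.009 0 0 0 0 1" --pt "-0.042 -0.015 0 0 0 0 1" --pt "-0.04 -0.021 0 0 0 0 1" --pt "-0.036 -0.026 0 0 0 0 1"

```text
time_s: 1.1
ee_pos: [0.2903, 0.1384, 0.2054]
eef_rot: [3.142, 0.0, 2.721]
force: [0.1, -0.5, 1.3]
grip_width: 0.0935
grip_force: 0.0
```

>>> jog_arm --pt "-0.032 -0.031 0 0 0 0 1" --pt "-0.028 -0.036 0 0 0 0 1" --pt "-0.022 -0.039 0 0 0 0 1" --pt "-0.017 -0.042 0 0 0 0 1" --pt "-0.011 -0.044 0 0 0 0 1"

```text
time_s: 1.6
ee_pos: [0.311, -0.082, 0.2054]
eef_rot: [3.142, 0.0, 2.721]
force: [1.2, 0.1, 0.6]
grip_width: 0.094
grip_force: 0.0
```

>>> jog_arm --pt "-0.004 -0.045 0 0 0 0 1" --pt "0.002 -0.045 0 0 0 0 1" --pt "0.008 -0.044 0 0 0 0 1" --pt "0 0 0 0 0 -0.14 1" --pt "0 0 0 0 0 -0.14 1"

```text
time_s: 2.1
ee_pos: [0.2502, -0.2011, 0.2053]
eef_rot: [3.141, -0.0, 3.002]
force: [-0.3, 0.5, 0.1]
grip_width: 0.0941
grip_force: 0.0
```

>>> jog_arm --pt "0 0 0 0 0 -0.14 1" --pt "0 0 0 0 0 0 1"

```text
time_s: 2.3
ee_pos: [0.251, -0.2001, 0.2053]
eef_rot: [3.141, -0.0, -3.141]
force: [-0.3, 0.3, -0.1]
grip_width: 0.0943
grip_force: 0.0
```

```bash
python3 - <<'E'
from h import *
m=ctrl.camera_model("top")
for p in [(427,204),(458,204),(427,160)]: print("top",p,onz(m,p,0).round(3))
m=ctrl.camera_model("scene")
for p in [(416,318),(455,337),(491,318),(445,312),(475,315)]: print("sc",p,onz(m,p,0).round(3))
im=ctrl.camera("wrist"); cv2.imwrite("pics/w0.png",im[:,:,::-1])
mw=ctrl.camera_model("wrist"); c,d=ray(mw,(280,210)); print(c,d,mw["intrinsics"]); print(proj(mw,[[.464,-.398,.05],[.49,-.2,.036]]))
im=ctrl.camera("top"); cv2.imwrite("pics/top1.png",im[:,:,::-1])
E
```

```text
top (427, 204) [ 0.532 -0.458  0.   ]
top (458, 204) [ 0.533 -0.55   0.   ]
top (427, 160) [ 0.663 -0.459  0.   ]
sc (416, 318) [ 0.546 -0.445  0.   ]
sc (455, 337) [ 0.564 -0.531  0.   ]
sc (491, 318) [ 0.678 -0.538  0.   ]
sc (445, 312) [ 0.614 -0.468  0.   ]
sc (475, 315) [ 0.659 -0.512  0.   ]
[ 0.18145888 -0.19971476  0.38410178] [ 0.2398735   0.01179961 -0.97080849] [[293.89532044   0.         276.5652981 ]
 [  0.         293.89532044 210.97763151]
 [  0.           0.           1.        ]]
[[128.67943007 355.83981751]
 [276.888556   363.87262275]]
```

View pics/w0.png

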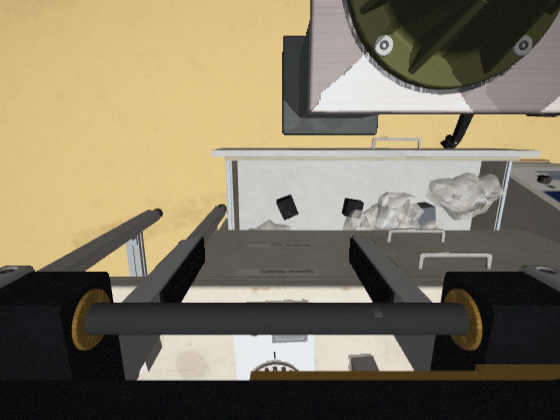

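The wrist camera sits on the robot side of the hand and looks down between the fingers. It shows the indexer's front at (275,340), partly hidden by the hand. I'll move above the stand and measure there.

>>> jog_arm --pt "-0.04 -0.04 -0.01 0 0 0 1" --pt "-0.04 -0.04 -0.01 0 0 0 1" --pt "-0.04 -0.04 -0.01 0 0 0 1" --pt "-0.04 -0.04 0 0 0 0 1" --pt "-0.04 -0.04 0 0 0 0 1"

```text
time_s: 2.9
ee_pos: [0.4278, -0.3766, 0.2313]
eef_rot: [-3.142, 0.0, 3.137]
force: [-0.5, 0.9, 0.8]
grip_width: 0.0936
grip_force: 0.0
```

>>> jog_arm --pt "0 0 0 0 0 0 1" --pt "0 0 0 0 0 0 1"

```text
time_s: 3.1
ee_pos: [0.4263, -0.3752, 0.2301]
eef_rot: [3.14, -0.002, 3.138]
force: [-0.9, 0.6, 0.5]
grip_width: 0.0938
grip_force: 0.0
```

```bash
python3 - <<'E'
from h import *
mw=ctrl.camera_model("wrist"); im=ctrl.camera("wrist")[:,:,::-1].copy(); cv2.imwrite("pics/w1.png",im)
np.save("w1.npy",mw,allow_pickle=True)
ee=ctrl.get_obs()["ee_pos"]; print(ee, proj(mw,[ee,[.464,-.398,.05],[.464,-.398,.12]]))
E
```

```text
[ 0.42592966 -0.37481579  0.23114068] [[276.82322901 248.23673484]
 [258.19452081 224.55478711]
 [254.29828162 243.7855656 ]]
```

View pics/w1.png

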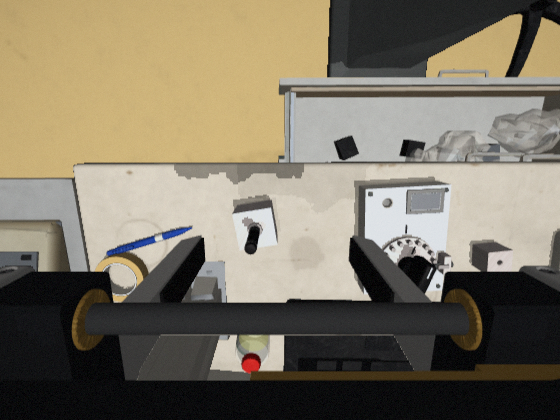

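The wrist view shows the stylus handle with its top near (251,247) and its foot near (253,228), inside the block top at (255,220). The button is at (387,202), the counter window at (426,200) and the knob disc at (408,255). Next I'll measure these.

```bash
python3 - <<'E'
from h import *
mw=np.load("w1.npy",allow_pickle=True).item(); im=cv2.imread("pics/w1.png"); g=cv2.cvtColor(im,6); hsv=cv2.cvtColor(im,40)
d=(g[215:262,235:275]<60).astype(np.uint8); n,l,s,c=cv2.connectedComponentsWithStats(d); i=1+s[1:,4].argmax(); print("handle",s[i],c[i])
for r in np.where((l==i).any(1))[0]: x=np.where((l==i)[r])[0]; print(r+215,x[0]+235,x[-1]+235,end="; ")
print()
print(g[194:211,378:398])
w=((g>150)&(hsv[:,:,1]<25)).astype(np.uint8); w[:, :340]=0; w[:170]=0; w[:,452:]=0; w[270:]=0
n,l,s,c=cv2.connectedComponentsWithStats(w); i=1+s[1:,4].argmax(); print("housing",s[i],c[i])
cr=np.vstack([cv2.resize(im[180:280,350:460],None,fx=5,fy=5,interpolation=2)]); cr2=cv2.resize(im[190:265,225:285],None,fx=4,fy=4,interpolation=2)
o=np.zeros((500,790,3),np.uint8); o[:,:550]=cr; o[:300,550:]=cr2; cv2.imwrite("pics/crop1.png",o)
E
```

```text
handle [ 10  11  15  28 276] [17.05072464 24.94565217]
226 254 255; 227 251 257; 228 250 258; 229 250 259; 230 250 259; 231 249 258; 232 249 258; 233 249 258; 234 249 258; 235 249 258; 236 248 258; 237 248 258; 238 248 257; 239 248 257; 240 247 257; 241 247 257; 242 247 257; 243 246 256; 244 246 256; 245 245 256; 246 245 256; 247 245 256; 248 245 256; 249 245 255; 250 245 255; 251 246 254; 252 247 253; 253 248 252; 
[[225 224 225 226 225 225 226 225 225 224 224 226 225 226 224 226 224 226
  224 225]
 [226 225 224 225 226 222 224 225 225 226 226 223 224 226 224 226 224 225
  225 225]
 [225 224 225 224 226 225 224 224 224 225 225 226 226 225 226 225 225 225
  226 226]
 [227 226 224 224 225 224 224 227 220 217 214 213 221 225 226 225 225 225
  223 222]
 [225 224 226 226 222 225 218 201 175 163 155 161 191 216 225 226 226 225
  226 227]
 [226 225 225 224 225 220 192 158 139 121 114  92 121 181 214 224 226 225
  226 224]
 [224 225 226 225 221 193 165 152 150 142 137  93  72 145 199 224 225 224
  225 225]
 [223 224 225 224 205 167 157 151 146 141 138 109  75 100 187 224 225 225
  222 224]
 [225 226 227 225 188 161 151 150 147 139 140 118  81  66 170 216 225 224
  225 226]
 [225 224 226 223 173 158 150 147 145 142 138 100  77  89 175 219 225 225
  227 225]
 [225 225 224 223 181 127 147 150 142 142 121  82  81 139 195 223 225 225
  225 225]
 [225 226 226 225 209 128 119 118 112 113  93  78 111 155 208 225 223 225
  226 225]
 [226 226 224 226 223 190 109  87  83  84  84  99 167 189 221 224 226 223
  222 224]
 [227 223 225 225 226 220 181 160 142 155 158 177 209 221 224 224 224 226
  226 224]
 [225 224 223 224 225 226 222 215 207 213 215 220 225 225 223 224 225 225
  223 223]
 [226 226 224 225 226 226 225 224 225 225 224 223 223 225 224 227 224 225
  224 226]
 [227 226 225 224 225 226 226 227 225 224 225 225 226 225 225 225 226 227
  224 225]]
housing [ 365  183   87   80 4294] [405.8828598  221.64438752]
```

View pics/crop1.png

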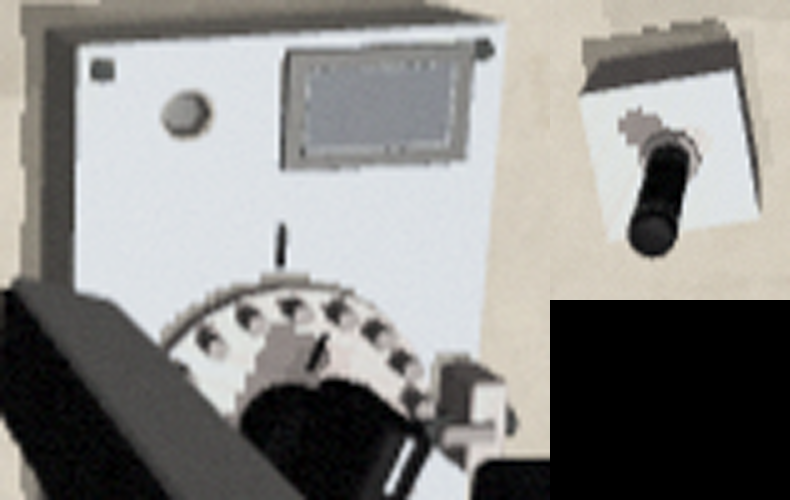

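```bash
python3 - <<'E'
from h import *
mw=np.load("w1.npy",allow_pickle=True).item()
for n,p,z in [("flange",(255.5,228),.054),("top",(250.7,247.9),.12),("button",(387,202.3),.036),
 ("st1",(225+34/4,190+92/4),.05),("st2",(225+184/4,190+70/4),.05),("st3",(225+208/4,190+215/4),.05),("st4",(225+62/4,190+240/4),.05),
 ("hL",(350+75/5,180+43/5),.036),("hR",(350+507/5,180+20/5),.036),("hRlow",(350+478/5,180+345/5),.036),
 ("disc front",(350+295/5,180+280/5),.05),("white mark",(350+318/5,180+352/5),.05)]: print(n,onz(mw,p,z).round(4))
E
```

```text
flange [ 0.4673 -0.4012  0.054 ]
top [ 0.4685 -0.4019  0.12  ]
button [ 0.4387 -0.231   0.036 ]
st1 [ 0.4487 -0.4288  0.05  ]
st2 [ 0.4418 -0.3815  0.05  ]
st3 [ 0.49   -0.3741  0.05  ]
st4 [ 0.4984 -0.4216  0.05  ]
hL [ 0.4206 -0.2609  0.036 ]
hR [ 0.415  -0.1505  0.036 ]
hRlow [ 0.5036 -0.1459  0.036 ]
disc front [ 0.4801 -0.2041  0.05  ]
white mark [ 0.4999 -0.196   0.05  ]
```

>>> jog_arm --pt "-0.021 -0.0135 0.01 0 0 0 1" --pt "-0.021 -0.0135 0.01 0 0 0 1" --pt "0 0 0.03 0 0 0 1" --pt "0 0 0.03 0 0 0 1"

```text
time_s: 3.55
ee_pos: [0.4681, -0.4019, 0.1522]
eef_rot: [-3.14, 0.002, 3.14]
force: [0.6, -0.5, 0.2]
grip_width: 0.0939
grip_force: 0.0
```

>>> jog_arm --pt "0 0 0 0 0 0 1"

```text
time_s: 3.65
ee_pos: [0.4666, -0.4006, 0.1491]
eef_rot: [3.138, -0.004, 3.14]
force: [-0.6, 0.3, -0.5]
grip_width: 0.0941
grip_force: 0.0
```

```bash
python3 - <<'E'
from h import *
mw=ctrl.camera_model("wrist"); im=ctrl.camera("wrist")[:,:,::-1].copy(); o=ctrl.get_obs()
R=cv2.Rodrigues(np.array(mw["rvec"]))[0]
from scipy.spatial.transform import Rotation as Ro
print(o["ee_pos"],o["eef_rot"]); Rt=Ro.from_euler("xyz",o["eef_rot"]).as_matrix(); print("toolz",Rt[:,2].round(4))
g=cv2.cvtColor(im,6)
P=proj(mw,[[.468,-.4015,.12],[.468,-.4015,.054]]); print(P)
u,v=P[0].astype(int); cv2.imwrite("pics/w2.png",cv2.resize(im[150:320,190:370],None,fx=3.3,fy=3.3,interpolation=2))
E
```

```text
[ 0.46739739 -0.40144375  0.15180443] [ 3.14054340e+00 -1.06491780e-03  3.13995866e+00]
toolz [-0.0011  0.0011 -1.    ]
[[274.89981443 235.81982413]
 [274.98517862 213.75967964]]
```

View pics/w2.png

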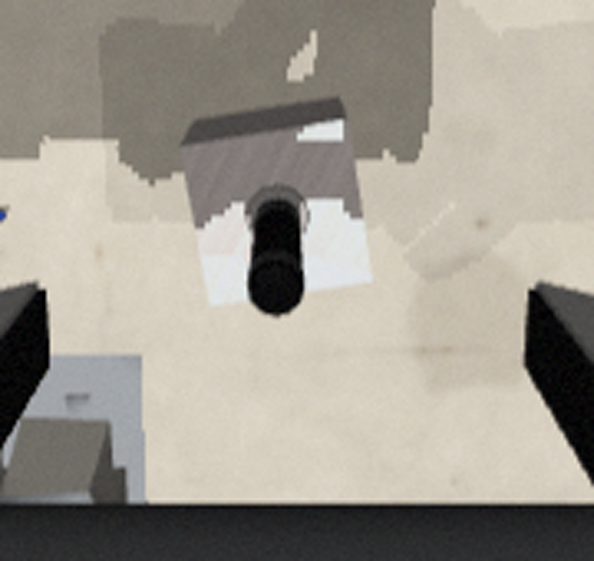

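The crop shows the handle top at wrist pixel (273.6,236.4), centred between the open fingers to within about 1 mm. I'll go down and grip.

>>> jog_arm --pt "-0.001 -0.001 0.025 0 0 0 1" --pt "0 0 0.025 0 0 0 1" --pt "0 0 0.0255 0 0 0 1" --pt "0 0 0 0 0 0 0.2" --pt "0 0 0 0 0 0 -0.3" --squeeze 30

```text
time_s: 4.2
ee_pos: [0.4697, -0.4039, 0.0787]
eef_rot: [-3.14, 0.002, 3.14]
force: [-0.2, 0.3, -0.0]
grip_width: 0.0815
grip_force: 0.0
```

>>> jog_arm --pt "0 0 0 0 0 0 -0.7" --pt "0 0 0 0 0 0 -1" --pt "0 0 0 0 0 0 -1" --pt "0 0 0 0 0 0 -1" --pt "0 0 0 0 0 0 -1" --squeeze 30

```text
time_s: 4.7
ee_pos: [0.4692, -0.4034, 0.0762]
eef_rot: [-3.142, 0.0, 3.141]
force: [-0.6, 0.0, 1.0]
grip_width: 0.0411
grip_force: 0.0
```

>>> jog_arm --pt "0 0 0 0 0 0 -1" --pt "0 0 0 0 0 0 -1" --pt "0 0 0 0 0 0 -1" --pt "0 0 0 0 0 0 -1" --pt "0 0 0 0 0 0 -1"

```text
time_s: 5.2
ee_pos: [0.4692, -0.4034, 0.076]
eef_rot: [3.141, -0.0, 3.141]
force: [0.7, 1.1, -1.1]
grip_width: 0.0125
grip_force: 30.0
```

>>> jog_arm --pt "0 0 0 0 0 0 -1" --pt "0 0 0 0 0 0 -1"

```text
time_s: 5.4
ee_pos: [0.4692, -0.4034, 0.076]
eef_rot: [3.142, -0.0, 3.141]
force: [-0.8, 0.1, -0.8]
grip_width: 0.0124
grip_force: 30.0
```

>>> jog_arm --pt "0 0 -0.02 0 0 0 -1" --pt "0 0 -0.025 0 0 0 -1" --pt "0 0 -0.025 0 0 0 -1" --pt "0.01 0.03 0 0 0 0 -1" --pt "0.01 0.04 0 0 0 0 -1"

```text
time_s: 5.9
ee_pos: [0.4489, -0.3335, 0.1464]
eef_rot: [-3.141, 0.001, 3.139]
force: [-0.3, 0.8, -0.7]
grip_width: 0.0127
grip_force: 30.0
```

>>> jog_arm --pt "0.01 0.04 0 0 0 0 -1" --pt "0 0.04 0 0 0 0 -1" --pt "0 0.022 0 0 0 0 -1" --pt "0 0 0 0 0 0 -1" --pt "0 0 0 0 0 0 -1"

```text
time_s: 6.4
ee_pos: [0.4395, -0.2316, 0.1463]
eef_rot: [-3.141, 0.0, 3.142]
force: [-0.6, -0.6, 0.1]
grip_width: 0.0125
grip_force: 30.0
```

```bash
python3 - <<'E'
from h import *
o=ctrl.get_obs(); mw=ctrl.camera_model("wrist"); im=ctrl.camera("wrist")[:,:,::-1].copy()
e=np.array(o["ee_pos"]); print(e,o["eef_rot"],o["grip_width"])
print(proj(mw,[[.4387,-.231,.036],e-[0,0,.071],e+[0,0,.044]]))
ms=ctrl.camera_model("scene"); s=ctrl.camera("scene")[:,:,::-1].copy(); p=proj(ms,[[.4387,-.231,.036],e-[0,0,.071],e]); print(p)
u,v=p[0].astype(int); a=cv2.resize(im[140:260,200:360],None,fx=2.5,fy=2.5,interpolation=2); b=cv2.resize(s[v-60:v+40,u-40:u+40],(400,500),interpolation=2)
o=np.zeros((500,800,3),np.uint8); o[:300,:400]=a; o[:,400:]=b; print(u,v); cv2.imwrite("pics/c2.png",o)
E
```

```text
[ 0.43953973 -0.23162622  0.14633628] [-3.14112947e+00  4.66140853e-04  3.14151694e+00] 0.01249206049392722
[[276.93164727 207.39835494]
 [276.28841317 218.66846347]
 [276.14862574 280.26372898]]
[[314.39281411 273.92443684]
 [315.51333546 259.45180457]
 [316.77593772 232.09294577]]
314 273
```

View pics/c2.png

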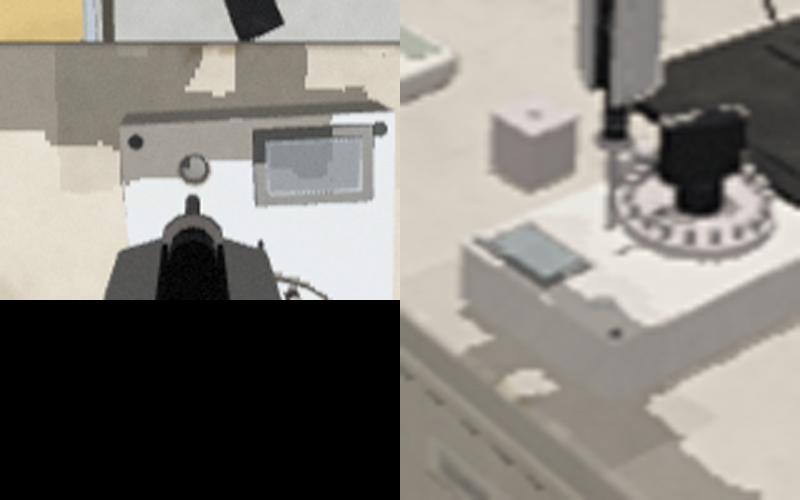

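The wrist crop (left) puts the tip near (277,219) and the button at (277.6,207.2), close to prediction. The scene crop shows the tip above the housing. I'll go lower and compare tip and hole numerically at nearly the same height.

>>> jog_arm --pt "0 0 0.015 0 0 0 -1" --pt "0 0 0.015 0 0 0 -1" --pt "0 0 0 0 0 0 -1" --pt "0 0 0 0 0 0 -1"

```text
time_s: 6.9
ee_pos: [0.4393, -0.232, 0.1162]
eef_rot: [3.141, -0.0, 3.14]
force: [1.0, -0.4, -0.2]
grip_width: 0.0124
grip_force: 30.0
```

```bash
python3 - <<'E'
from h import *
o=ctrl.get_obs(); mw=ctrl.camera_model("wrist"); im=ctrl.camera("wrist")[:,:,::-1].copy(); cv2.imwrite("pics/w3.png",im)
e=np.array(o["ee_pos"]); print(e,o["eef_rot"]); p=proj(mw,[[.4387,-.231,.036],e-[0,0,.071]]); print(p)
g=cv2.cvtColor(im,6); np.set_printoptions(linewidth=200); u,v=p[0].round().astype(int); print(u,v); print(g[v-9:v+14,u-10:u+12])
E
```

```text
[ 0.43929411 -0.23201065  0.11621656] [ 3.14144671e+00 -3.45500248e-04  3.13998757e+00]
[[277.35407119 215.40553801]
 [276.2458583  218.74927369]]
277 215
[[161 162 158 162 163 159 158 159 158 158 159 158 160 160 161 160 159 164 160 162 163 162]
 [162 160 163 162 161 163 162 160 159 160 159 159 162 160 162 163 159 162 160 162 163 164]
 [162 160 158 162 161 161 159 159 150 148 145 145 147 156 160 161 162 161 165 165 164 161]
 [162 164 157 165 164 161 154 143 118 120 104 110 106 130 143 153 163 162 158 164 165 165]
 [162 164 162 162 165 155 125  93  82  85  80  82  85  99  95 125 152 162 162 163 167 165]
 [160 161 162 161 157 128  84  73  82  85  86  84  84  82  78  83 115 151 163 164 165 162]
 [162 158 160 163 147  97  69  82  85  85  80  80  84  85  79  69  72 138 159 165 164 166]
 [160 157 162 157 125  78  77  81  81  80  78  84  79  80 123 123  69 117 152 164 164 164]
 [162 160 162 147 114  66  76  78  80  82  77  83  80  78 151 158  83  99 140 160 164 164]
 [159 160 160 138  99  82  79  79  80  79  76  79  78  78 156 157  86  90 168 211 211 214]
 [158 164 160 140 105  86  75  81  
[... 448 characters left out ...]
9  79  61  63  66  60  59 128 126 146 204 233 236 235 236 235]
 [159 160 160 162 159 159 156  85  63  62  63  66  64 179 197 193 230 236 235 236 236 237]
 [212 211 212 212 210 212 213  82  58  62  64  63  59 218 230 231 235 235 237 237 235 236]
 [234 236 236 236 236 235 235  84  55  66  60  59  59 231 236 236 236 236 237 236 236 235]
 [237 237 237 235 209 209 184  77  61  63  72  66  63 187 194 222 234 237 236 236 236 236]
 [237 234 222 184 122 123  83  80  92  89  91  92  84  96  94 147 184 205 234 235 236 235]
 [236 226 155  89  92  98 100  97 105 103 103 107 104  98  94  86  76 111 200 235 235 235]
 [207 155  87 100 106 106 104 103 101 101 103 106 100 106 104 101 104  81 108 200 235 235]]
```

>>> jog_arm --pt "0.0017 0.0008 0 0 0 0 -1" --pt "0 0 0.007 0 0 0 -1" --pt "0 0 0.005 0 0 0 -1" --pt "0 0 0.001 0 0 0 -1" --pt "0 0 0 0 0 0 -1" --squeeze 45

```text
time_s: 7.45
ee_pos: [0.4375, -0.2305, 0.1028]
eef_rot: [3.141, -0.0, 3.141]
force: [0.0, -0.2, -0.3]
grip_width: 0.0124
grip_force: 45.0
```

>>> jog_arm --pt "0 0 0.0015 0 0 0 -1" --pt "0 0 0.0015 0 0 0 -1" --pt "0 0 0 0 0 0 -1"

```text
time_s: 7.75
ee_pos: [0.4378, -0.2307, 0.1002]
eef_rot: [-3.141, 0.0, 3.141]
force: [-0.8, 0.6, 2.4]
grip_width: 0.0125
grip_force: 45.0
```

>>> jog_arm --pt "0 0 0.001 0 0 0 -1" --pt "0 0 0.001 0 0 0 -1" --pt "0 0 0 0 0 0 -1"

```text
time_s: 8.05
ee_pos: [0.4378, -0.2307, 0.0982]
eef_rot: [-3.141, 0.0, 3.141]
force: [-0.5, 0.5, 4.1]
grip_width: 0.0121
grip_force: 45.0
```

>>> jog_arm --pt "0 0 0.001 0 0 0 -1" --pt "0 0 0 0 0 0 -1" --pt "0 0 0 0 0 0 -1"

```text
time_s: 8.35
ee_pos: [0.4379, -0.2307, 0.0975]
eef_rot: [-3.141, 0.001, 3.141]
force: [-0.1, 0.2, 7.8]
grip_width: 0.0125
grip_force: 45.0
```

>>> jog_arm --pt "0 0 0.001 0 0 0 -1" --pt "0 0 0 0 0 0 -1" --pt "0 0 0 0 0 0 -1"

```text
time_s: 8.65
ee_pos: [0.4381, -0.2309, 0.0971]
eef_rot: [-3.141, 0.001, 3.141]
force: [-2.0, 1.8, 13.8]
grip_width: 0.0123
grip_force: 45.0
```

>>> jog_arm --pt "0 0 -0.016 0 0 0 -1" --pt "0 0 -0.018 0 0 0 -1" --pt "0 0 -0.018 0 0 0 -1" --pt "0 -0.035 0 0 0 0 -1" --pt "-0.01 -0.04 0 0 0 0 -1"

```text
time_s: 9.15
ee_pos: [0.4474, -0.3059, 0.1486]
eef_rot: [-3.141, 0.0, -3.141]
force: [-0.1, 0.4, 0.3]
grip_width: 0.0122
grip_force: 45.0
```

>>> jog_arm --pt "-0.01 -0.04 0 0 0 0 -1" --pt "-0.011 -0.04 0 0 0 0 -1" --pt "0 -0.018 0 0 0 0 -1" --pt "0 0 0 0 0 0 -1" --pt "0 0 0 0 0 0 -1"

```text
time_s: 9.65
ee_pos: [0.4682, -0.403, 0.1474]
eef_rot: [3.141, -0.001, 3.14]
force: [-0.0, 0.8, -0.4]
grip_width: 0.0128
grip_force: 45.0
```

```bash
python3 - <<'E'
from h import *
o=ctrl.get_obs(); mw=ctrl.camera_model("wrist"); im=ctrl.camera("wrist")[:,:,::-1].copy(); cv2.imwrite("pics/w4.png",im)
e=np.array(o["ee_pos"]); print(e,o["eef_rot"],o["force"]); p=proj(mw,[[.4692,-.4034,.05],e-[0,0,.071]]); print(p)
g=cv2.cvtColor(im,6); np.set_printoptions(linewidth=200); u,v=p[0].round().astype(int); print(u,v); print(g[v-12:v+16,u-11:u+12])
E
```

```text
[ 0.46816869 -0.40304711  0.14735197] [ 3.14053703e+00 -9.18487560e-04  3.14046243e+00] [-0.0078107   0.76931172 -0.40361057]
[[275.77660604 212.54920469]
 [276.15350967 218.81091872]]
276 213
[[140 133 139 135 133 137 137 133 135 135 140 140 141 136 135 130 137 135 135 133 139 137 137]
 [135 137 134 134 136 135 131 131 131 137 140 142 136 138 130 135 137 137 133 137 140 137 137]
 [136 136 135 134 137 136 133 132 134 138 141 138 137 133 131 138 137 136 132 140 141 138 136]
 [136 135 137 137 136 133 133 132 136 138 140 141 132 133 135 134 137 132 138 142 139 136 135]
 [136 136 135 134 136 133 134 136 140 139 138 138 132 130 137 134 134 135 143 139 139 136 135]
 [134 136 135 135 135 130 132 136 141 135 135 132 131 132 139 138 134 138 140 135 134 135 136]
 [137 134 135 134 134 133 138 140 130 126 118 113 109 116 123 128 132 136 137 136 135 135 136]
 [129 133 135 133 131 133 137 133 115 103  90  88  88  99 124 142 187 205 204 201 199 200 203]
 [135 138 136 133 131 135 132 115  94  87  79  78  81  88 111 136 195 229 234 234 234 234 235]
 [133 134 133 134 131 132 120 100  81  82  81  82  7
[... 1053 characters left out ...]
8 228 235 235 235 235 235 234 233]
 [233 233 231 230 229 229 232 232 230 117  63  60  63  60  54 231 232 234 235 235 233 235 232]
 [234 233 232 228 229 231 231 231 230  98  59  58  62  60  60 232 233 233 234 233 234 233 233]
 [233 231 231 229 230 231 230 229 234  87  58  62  61  64  59 231 233 234 234 234 234 233 233]
 [231 231 230 229 230 231 203 195 180  74  64  63  73  63  59 183 188 219 221 235 233 233 235]
 [231 230 228 229 217 179 118 120  85  84  91  93  96  90  86  96  92 145 147 199 231 232 233]
 [233 232 227 214 150  84  88  94  98  99 107 102 101 106 102  94  95  87  80 111 194 231 233]
 [235 235 197 144  87  98 104 108 103 101  99 101 103 103 107 105 102 100  99  82 107 194 232]]
```

The hole sits at (276.3,212.5) in the wrist image and the tip at (276.7,219.9), and they line up once height is allowed for. I'll lower it.

>>> jog_arm --pt "0 -0.0004 0.015 0 0 0 -1" --pt "0 0 0.015 0 0 0 -1" --pt "0 0 0.008 0 0 0 -1" --pt "0 0 0 0 0 0 -1"

```text
time_s: 10.1
ee_pos: [0.468, -0.4032, 0.1081]
eef_rot: [3.14, -0.002, 3.141]
force: [-0.4, 0.2, -0.8]
grip_width: 0.0124
grip_force: 45.0
```

>>> jog_arm --pt "0 0 0.012 0 0 0 -1" --pt "0 0 0.012 0 0 0 -1" --pt "0 0 0.006 0 0 0 -1" --pt "0 0 0 0 0 0 -1"

```text
time_s: 10.5
ee_pos: [0.4681, -0.4037, 0.0788]
eef_rot: [3.14, -0.001, 3.141]
force: [-0.3, 0.9, 0.2]
grip_width: 0.0127
grip_force: 45.0
```

>>> jog_arm --pt "0 0 0.0015 0 0 0 -1" --pt "0 0 0.0005 0 0 0 -1" --pt "0 0 0 0 0 0 -1"

```text
time_s: 10.8
ee_pos: [0.4686, -0.4041, 0.0783]
eef_rot: [-3.141, 0.0, 3.141]
force: [0.4, -0.1, 0.1]
grip_width: 0.0122
grip_force: 45.0
```

>>> jog_arm --pt "0 0 0.001 0 0 0 -1" --pt "0 0 0 0 0 0 -1"

```text
time_s: 11.0
ee_pos: [0.4685, -0.404, 0.0771]
eef_rot: [-3.142, 0.0, 3.141]
force: [-0.5, -0.1, -0.4]
grip_width: 0.0122
grip_force: 45.0
```

>>> jog_arm --pt "0 0 0.001 0 0 0 -1" --pt "0 0 0 0 0 0 -1"

```text
time_s: 11.2
ee_pos: [0.4685, -0.404, 0.076]
eef_rot: [3.142, -0.0, 3.141]
force: [-0.5, 0.3, -0.9]
grip_width: 0.0124
grip_force: 45.0
```

Possible slip of up to 1 mm while pressing, so I'll keep going to contact.

>>> jog_arm --pt "0 0 0.0005 0 0 0 -1" --pt "0 0 0 0 0 0 -1"

```text
time_s: 11.4
ee_pos: [0.4686, -0.404, 0.0759]
eef_rot: [-3.141, 0.0, 3.141]
force: [-0.9, 2.0, 4.4]
grip_width: 0.0125
grip_force: 45.0
```

>>> jog_arm --pt "0 0 0.0005 0 0 0 -1" --pt "0 0 0 0 0 0 -1"

```text
time_s: 11.6
ee_pos: [0.4686, -0.4041, 0.0759]
eef_rot: [-3.141, 0.0, 3.141]
force: [-1.7, 3.5, 9.2]
grip_width: 0.0124
grip_force: 45.0
```

Seated on the flange. I'll ease off, release and rise.

>>> jog_arm --pt "0 0 -0.001 0 0 0 -1" --pt "0 0 0 0 0 0 -0.5" --pt "0 0 0 0 0 0 0" --pt "0 0 0 0 0 0 0.3" --pt "0 0 0 0 0 0 0.3"

```text
time_s: 12.1
ee_pos: [0.4684, -0.404, 0.0759]
eef_rot: [3.141, -0.0, 3.141]
force: [0.3, -0.1, 0.1]
grip_width: 0.0408
grip_force: 0.0
```

>>> jog_arm --pt "0 0 0 0 0 0 0.3" --pt "0 0 0 0 0 0 0.3" --pt "0 0 -0.02 0 0 0 0.3" --pt "0 0 -0.035 0 0 0 0.3" --pt "0 0 -0.035 0 0 0 0.3"

```text
time_s: 12.6
ee_pos: [0.4683, -0.4038, 0.1668]
eef_rot: [3.141, -0.001, 3.141]
force: [1.0, 0.1, 1.2]
grip_width: 0.0607
grip_force: 0.0
```

>>> jog_arm --pt "-0.006 0.02 -0.03 0 0 0 1" --pt "-0.006 0.045 -0.03 0 0 0 1" --pt "-0.006 0.045 0 0 0 0 1" --pt "-0.006 0.045 0 0 0 0 1" --pt "-0.006 0.045 0 0 0 0 1"

```text
time_s: 13.1
ee_pos: [0.4981, -0.206, 0.2239]
eef_rot: [-3.141, 0.001, 3.14]
force: [0.5, 0.4, 0.6]
grip_width: 0.0931
grip_force: 0.0
```

>>> jog_arm --pt "0 0 0 0 0 0 1" --pt "0 0 0 0 0 0 1"

```text
time_s: 13.3
ee_pos: [0.4984, -0.2072, 0.2239]
eef_rot: [-3.141, 0.0, -3.141]
force: [0.1, -0.5, 1.2]
grip_width: 0.0943
grip_force: 0.0
```

```bash
python3 - <<'E'
from h import *
o=ctrl.get_obs(); mw=ctrl.camera_model("wrist"); np.save("w5.npy",mw,allow_pickle=True); im=ctrl.camera("wrist")[:,:,::-1].copy(); cv2.imwrite("pics/w5.png",im)
print(o["ee_pos"],o["eef_rot"]); p=proj(mw,[[.5227,-.2003,.094],[.4685,-.404,.12],[.4685,-.404,.054]]); print(p)
a=cv2.resize(im[140:290,90:380],(790,409),interpolation=2); cv2.imwrite("pics/c5.png",a)
E
```

```text
[ 0.49838172 -0.20715377  0.22394511] [-3.14119115e+00  4.98445314e-04 -3.14070222e+00]
[[282.51979078 225.60767425]
 [ 72.40159819 179.46365299]
 [109.96282018 171.67177461]]
```

View pics/c5.png

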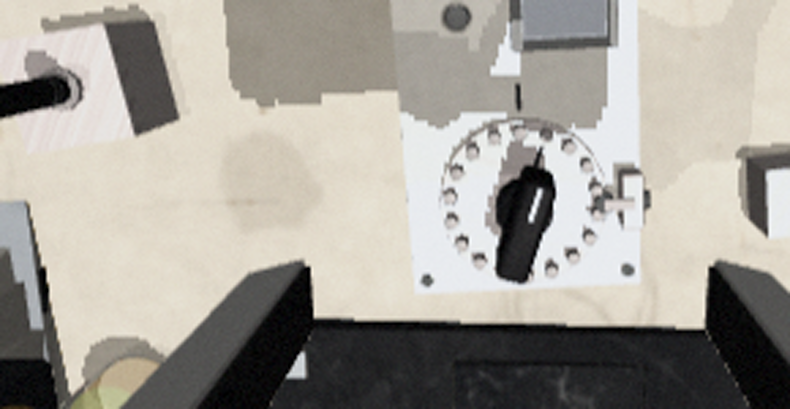

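The crop shows the stylus upright in its stand at the left. The knob bar runs from crop (539,172) to (514,275), with the white line at its front end. I'll measure the angle numerically.

```bash
python3 - <<'E'
from h import *
mw=np.load("w5.npy",allow_pickle=True).item(); im=cv2.imread("pics/w5.png"); g=cv2.cvtColor(im,6); f=2.724
def P(cx,cy): return (90+cx/f,140+cy/f)
# white line inside bar
sub=g[205:228,280:298]; ys,xs=np.where(sub>110)
np.set_printoptions(linewidth=220); print(g[196:246,268:300][::2])
k=[]
hL=onz(mw,P(391,0),.036);hL2=onz(mw,P(414,290),.036);hR=onz(mw,P(640,282),.036)
print("yaw",np.degrees(np.arctan2(*(hL2-hL)[[1,0]])),np.degrees(np.arctan2(-(hR-hL2)[0],(hR-hL2)[1])), hL2,hR)
d=(g[190:250,262:305]<55).astype(np.uint8); n,l,s,c=cv2.connectedComponentsWithStats(d); i=1+s[1:,4].argmax(); print(s[i]+[262,190,0,0,0],c[i])
E
```

```text
[[234 234 234 234 235 234 234 234 146 137 140 137 138 139 140 138 139 139 137  43  46 193 232 235 234 234 235 235 234 226 206 205]
 [231 234 232 233 234 234 149 196 144 137 136 136 137 136 137 137 136 136  79  23 118 138 231 234 233 234 235 234 234 234 234 236]
 [233 233 232 233 233 232 145 136 135 133 139 136 135 138 108  93  91  92  24  55 133 138 231 235 235 235 235 235 234 236 235 235]
 [235 236 235 235 235 204 145 137 136 137 136 134 132  73  15   8   8   6   9   7  17  22 123 177 233 234 235 234 234 234 235 234]
 [235 235 235 236 237 165 156 154 158 156 142 140 108  23   7   6  12   1   4  10   3   1   9  10  35 231 235 235 234 234 235 235]
 [235 234 234 234 234 164 159 159 128  60  14   3   8   4   8  11   6  11  13  14   6  12   9   6   9 154 232 234 235 234 234 235]
 [234 235 235 172 162 140  83  19   1   6  11  12   6   8  15  23  29  32  28  50  44  25  19  15  14  75 230 235 236 235 235 234]
 [234 234 234 171 162  47   9  12  14  19  18   4   5  10  17  28  33  34  43 216 221  88  45  41  31  18 211 234 236 235 235 235]
 [235 170 158 165  66  12  18  19  23  22   6  10   
[... 1640 characters left out ...]
5 225 208]
 [234 233 235 168  36  19  33  37  36  40  40  38  36  39  35  28  15 163 231 234 235 234 109 153 176 177 118 230 236 234 232 229]
 [232 232 231 232  87  26  35  41  41  37  39  38  35  33  30  27 123 112 227 232 234 234 178 196 203 202 201 233 231 235 234 234]
 [234 235 235 235 226 183 156 121  58  54  33  32  30  35  19  66 194 195 229 231 232 234 234 226 223 225 234 234 235 234 234 235]
 [234 235 235 234 234 235 235 235 234 234 219 219 191 190 203 223 228 234 235 235 235 235 235 234 236 233 234 233 235 233 230 231]]
yaw 2.7023413262071663 2.218420782379709 [ 0.5693253  -0.25262119  0.036     ] [ 0.56506829 -0.14272907  0.036     ]
[272 196  22  47 614] [19.3534202  30.64495114]
```

The bar's rear end points at about −17° against a housing yaw of about 2.6°, so the knob is at stop 1. Its axis is at about (0.5225, −0.200). I'll align over it and go down.

>>> jog_arm --pt "-0.012 0.0036 0.01 0 0 0 0.3" --pt "-0.012 0.0036 0.02 0 0 0 0.3" --pt "0 0 0.02 0 0 0.15 0.3" --pt "0 0 0.02 0 0 0.15 0.3" --pt "0 0 0 0 0 0 0.3" --squeeze 60

```text
time_s: 13.85
ee_pos: [0.5213, -0.2007, 0.1501]
eef_rot: [3.141, -0.005, 2.837]
force: [0.7, -0.4, 0.6]
grip_width: 0.0616
grip_force: 0.0
```

>>> jog_arm --pt "0 0 0 0 0 0 0.3" --pt "0 0 0 0 0 0 0.3"

```text
time_s: 14.05
ee_pos: [0.5227, -0.201, 0.1545]
eef_rot: [-3.141, 0.001, 2.844]
force: [-0.2, -0.5, 0.8]
grip_width: 0.0613
grip_force: 0.0
```

```bash
python3 - <<'E'
from h import *
o=ctrl.get_obs(); print(o["ee_pos"],o["eef_rot"],o["qpos"],o["moment"],o["force"],o["grip_width"])
y=o["eef_rot"][2]; x=np.array([.5225,-.2,.0622])-o["ee_pos"]; print("tool shift",x[0]*np.cos(y)+x[1]*np.sin(y), x[0]*np.sin(y)-x[1]*np.cos(y), -x[2])
E
```

```text
[ 0.52265135 -0.20101646  0.15450113] [-3.14141926e+00  1.29843692e-03  2.84377529e+00] [-4.32576307e-01  3.66868486e-01  1.55434297e+00  2.79191426e-06
  1.21907123e+00 -1.70555612e+00] [-0.05637542 -0.06961071 -0.01554601] [-0.22796744 -0.4708902   0.76527824] 0.061317423659535186
tool shift 0.00044295021625595943 0.0009273068021579399 0.09230113456003189
```

>>> jog_arm --pt "0 0.001 0.03 0 0 0 0.3" --pt "0 0 0.03 0 0 0 0.3" --pt "0 0 0.022 0 0 0 0.3" --pt "0 0 0.01 0 0 0 0.3" --pt "0 0 0 0 0 0 -0.2"

```text
time_s: 14.55
ee_pos: [0.5224, -0.1996, 0.0614]
eef_rot: [3.141, -0.001, 2.842]
force: [-0.4, -0.7, -0.0]
grip_width: 0.0563
grip_force: 0.0
```

>>> jog_arm --pt "0 0 0 0 0 0 -0.5" --pt "0 0 0 0 0 0 -1" --pt "0 0 0 0 0 0 -1" --pt "0 0 0 0 0 0 -1" --pt "0 0 0 0 0 0 -1"

```text
time_s: 15.05
ee_pos: [0.5228, -0.1998, 0.0623]
eef_rot: [-3.141, 0.001, 2.841]
force: [-0.8, -0.0, 3.2]
grip_width: 0.0162
grip_force: 2.0
```

>>> jog_arm --pt "0 0 0 0 0 0 -1" --pt "0 0 0 0 0 0 -1" --pt "0 0 0 0 0 0 -1" --pt "0 0 0 0 0 0 -1"

```text
time_s: 15.45
ee_pos: [0.5225, -0.2006, 0.0623]
eef_rot: [-3.14, 0.001, 2.841]
force: [-3.1, -6.9, 4.3]
grip_width: 0.0134
grip_force: 60.9
```

```bash
python3 - <<'E'
from h import *
o=ctrl.get_obs(); print(o["ee_pos"],o["eef_rot"],o["moment"],o["force"],o["grip_width"],o["grip_force"])
E
```

```text
[ 0.52253828 -0.20061021  0.06227363] [-3.14009210e+00  1.20350813e-03  2.84070232e+00] [-1.12375308  0.51298698  0.15333461] [-3.12672416 -6.89827026  4.31203384] 0.013444611474731574 60.87595938618506
```

>>> jog_arm --pt "0 -0.0008 0 0 0 0 -1" --pt "0 0 0 0 0 0.09 -1" --pt "0 0 0 0 0 0.09 -1" --pt "0 0 0 0 0 0.09 -1" --pt "0 0 0 0 0 0.08 -1" --squeeze 60

```text
time_s: 15.95
ee_pos: [0.5233, -0.2011, 0.0624]
eef_rot: [-3.141, 0.004, 2.49]
force: [4.0, -5.6, 0.5]
grip_width: 0.0169
grip_force: 75.7
```

>>> jog_arm --pt "0 0 0 0 0 0 -1" --pt "0 0 0 0 0 0 -1"

```text
time_s: 16.15
ee_pos: [0.5234, -0.2011, 0.0624]
eef_rot: [-3.141, 0.004, 2.493]
force: [4.8, -4.9, -0.3]
grip_width: 0.0169
grip_force: 73.8
```

```bash
cat > st.py <<'E'
from h import *
o=ctrl.get_obs(); print({k:np.round(o[k],3).tolist() for k in ["ee_pos","eef_rot","moment","force","grip_width","grip_force","time_s"]})
E
python3 st.py
```

```text
{'ee_pos': [0.523, -0.201, 0.062], 'eef_rot': [-3.141, 0.004, 2.493], 'moment': [-0.899, -1.226, 1.786], 'force': [4.839, -4.944, -0.278], 'grip_width': 0.017, 'grip_force': 73.81, 'time_s': 16.15}
```

```bash
cat > ring.py <<'E'
from h import *
import sys
C=np.array([.5225,-.2,0])
def ring(mw,im,r,z,a):
    A=np.radians(a); P=C+np.c_[r*np.cos(A),r*np.sin(A),0*A+z]; q=proj(mw,P).astype(np.float32)
    return cv2.remap(cv2.cvtColor(im,6),q[:,0:1].copy(),q[:,1:2].copy(),1).ravel()
a=np.arange(80,270,3.)
def show(mw,im,zs=((.024,.047),(.028,.047),(.031,.047),(.035,.051))):
    print("ang",a.astype(int).tolist())
    for r,z in zs: print(r,ring(mw,im,r,z,a).tolist())
E
python3 - <<'E'
from ring import *
show(np.load("w5.npy",allow_pickle=True).item(),cv2.imread("pics/w5.png"))
mw=ctrl.camera_model("wrist"); im=ctrl.camera("wrist")[:,:,::-1].copy(); cv2.imwrite("pics/w6.png",im); np.save("w6.npy",mw,allow_pickle=True); show(mw,im)
E
```

```text
ang [80, 83, 86, 89, 92, 95, 98, 101, 104, 107, 110, 113, 116, 119, 122, 125, 128, 131, 134, 137, 140, 143, 146, 149, 152, 155, 158, 161, 164, 167, 170, 173, 176, 179, 182, 185, 188, 191, 194, 197, 200, 203, 206, 209, 212, 215, 218, 221, 224, 227, 230, 233, 236, 239, 242, 245, 248, 251, 254, 257, 260, 263, 266, 269]
0.024 [235, 235, 235, 235, 234, 235, 235, 235, 235, 235, 235, 234, 235, 234, 234, 235, 235, 234, 235, 234, 235, 234, 236, 234, 234, 233, 174, 104, 47, 88, 138, 138, 138, 139, 139, 139, 138, 139, 138, 142, 193, 211, 198, 234, 233, 232, 232, 233, 235, 235, 235, 235, 235, 235, 235, 235, 234, 234, 234, 235, 235, 236, 236, 234]
0.028 [235, 232, 216, 226, 234, 235, 235, 235, 235, 235, 235, 234, 235, 234, 234, 235, 236, 235, 234, 234, 234, 234, 234, 235, 235, 235, 234, 208, 170, 220, 209, 211, 218, 218, 165, 141, 139, 141, 162, 209, 234, 234, 234, 234, 234, 234, 233, 232, 233, 234, 234, 235, 235, 235, 235, 234, 234, 235, 234, 234, 235, 235, 235, 235]
0.031 [204, 144, 105, 157, 182, 183, 195, 197, 125, 134, 208, 235, 231, 212, 190, 175, 225, 234, 235, 224, 204, 197, 150, 219, 233
[... 1408 characters left out ...]
61, 162, 157, 152, 155, 157, 158, 155, 155, 118, 97, 95, 96, 95, 95]
0.031 [96, 125, 224, 230, 209, 153, 112, 106, 156, 156, 154, 159, 125, 121, 120, 158, 161, 158, 152, 116, 120, 118, 153, 154, 155, 153, 120, 121, 116, 152, 152, 154, 151, 109, 117, 129, 157, 159, 154, 116, 88, 117, 135, 153, 154, 148, 101, 120, 152, 156, 164, 159, 131, 76, 122, 159, 155, 155, 147, 95, 77, 95, 97, 97]
0.035 [123, 95, 60, 64, 71, 63, 61, 126, 80, 135, 159, 160, 187, 221, 196, 91, 226, 242, 152, 120, 131, 118, 159, 158, 156, 69, 126, 123, 113, 155, 157, 131, 97, 128, 121, 134, 151, 149, 77, 115, 122, 118, 145, 155, 130, 84, 121, 122, 123, 157, 162, 127, 97, 121, 123, 139, 154, 159, 138, 117, 120, 123, 123, 94]
```

>>> jog_arm --pt "0 0 0 0 0 0.03 -1" --pt "0 0 0 0 0 0.03 -1" --pt "0 0 0 0 0 0 -1" --pt "0 0 0 0 0 0 -1"

```text
time_s: 16.6
ee_pos: [0.5233, -0.2012, 0.0624]
eef_rot: [-3.141, 0.004, 2.434]
force: [4.5, -4.9, 0.5]
grip_width: 0.0174
grip_force: 83.6
```

```bash
python3 st.py; cat > mark.py <<'E'
from ring import *
mw=ctrl.camera_model("wrist"); im=ctrl.camera("wrist")[:,:,::-1].copy(); cv2.imwrite("pics/wm.png",im)
A=np.arange(60,200,1.)
for r in (.022,.024,.026): v=ring(mw,im,r,.047,A).astype(int); print(r,[(int(A[i]),int(v[i])) for i in np.argsort(v)[:9]])
E
python3 mark.py
```

```text
{'ee_pos': [0.523, -0.201, 0.062], 'eef_rot': [-3.141, 0.004, 2.434], 'moment': [-0.911, -1.124, 2.271], 'force': [4.458, -4.868, 0.479], 'grip_width': 0.017, 'grip_force': 83.575, 'time_s': 16.6}
0.022 [(158, 19), (159, 24), (157, 41), (160, 45), (156, 74), (161, 102), (155, 120), (162, 145), (163, 154)]
0.024 [(158, 19), (159, 27), (157, 46), (160, 52), (156, 88), (161, 103), (155, 134), (162, 140), (108, 153)]
0.026 [(158, 13), (159, 25), (157, 43), (160, 55), (156, 95), (161, 113), (162, 146), (155, 152), (106, 153)]
```

```bash
python3 - <<'E'
from h import *
s=ctrl.camera("scene")[:,:,::-1]; t=ctrl.camera("top")[:,:,::-1]; w=cv2.imread("pics/wm.png")
o=np.zeros((600,800,3),np.uint8)
o[:300,:400]=cv2.resize(s[195:300,265:405],(400,300),interpolation=2)
o[:300,400:]=cv2.resize(s[60:270,230:510],(400,300),interpolation=2)
o[300:,:560]=cv2.resize(w[100:310,80:472],(560,300),interpolation=2)
o[300:,560:]=cv2.resize(t[160:250,300:372],(240,300),interpolation=2)
cv2.imwrite("pics/last.png",o)
E
```

```text
(no output)
```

View pics/last.png

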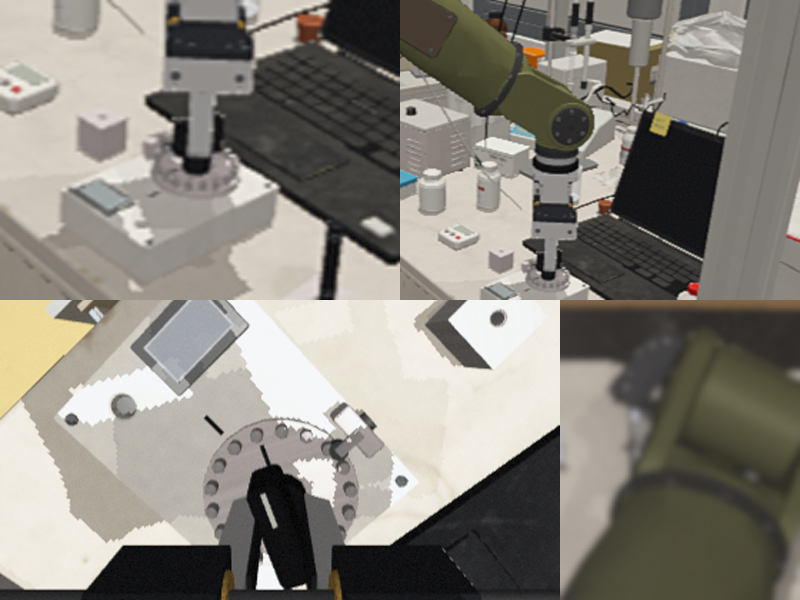

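The last picture shows the bar twisted about 20° inside the pads, with the disc mark only about 5° on. Nothing blocks the hand. I'll check the wrist joint torque.

```bash
python3 -c "
from h import *
o=ctrl.get_obs(); print(np.round(o['tau'],2),np.round(o['qpos'],3),np.round(o['moment'],2))"
```

```text
[ -0.32 -56.43 -26.34   1.67   1.94   2.27] [-0.432  0.479  1.631 -0.002  1.028 -1.294] [-0.95 -1.08  2.28]
```

>>> jog_arm --pt "0 0 0 0 0 0 -1" --pt "0 0 0 0 0 0 -1" --pt "0 0 0 0 0 0 -1" --pt "0 0 0 0 0 0 -1" --pt "0 0 0 0 0 0 -1"

```text
time_s: 17.25
ee_pos: [0.5233, -0.2011, 0.0624]
eef_rot: [-3.141, 0.004, 2.434]
force: [3.9, -5.4, 1.4]
grip_width: 0.0171
grip_force: 83.3
```

```bash
python3 st.py; python3 mark.py; python3 - <<'E'
from ring import *
mw=np.load("w5.npy",allow_pickle=True).item(); im=cv2.imread("pics/w5.png"); A=np.arange(140,200,1.)
for z in (.044,.047,.05): v=ring(mw,im,.024,z,A).astype(int); print(z,[(int(A[i]),int(v[i])) for i in np.argsort(v)[:5]])
E
```

```text
{'ee_pos': [0.523, -0.201, 0.062], 'eef_rot': [-3.141, 0.004, 2.434], 'moment': [-0.976, -1.131, 2.267], 'force': [3.9, -5.363, 1.388], 'grip_width': 0.017, 'grip_force': 83.254, 'time_s': 17.25}
0.022 [(158, 17), (159, 26), (157, 40), (160, 48), (156, 73), (161, 100), (155, 119), (162, 143), (173, 156)]
0.024 [(158, 14), (159, 25), (157, 40), (160, 62), (156, 79), (161, 123), (155, 131), (108, 151), (109, 151)]
0.026 [(158, 16), (159, 23), (157, 45), (160, 52), (156, 92), (161, 116), (162, 148), (155, 149), (105, 152)]
0.044 [(163, 46), (164, 48), (162, 54), (165, 57), (166, 85)]
0.047 [(165, 42), (164, 47), (166, 55), (163, 56), (162, 76)]
0.05 [(165, 42), (166, 43), (164, 54), (163, 71), (167, 74)]
```

>>> jog_arm --pt "0 0 0 0 0 -0.1 -1" --pt "0 0 0 0 0 -0.1 -1" --pt "0 0 0 0 0 0 -1"

```text
time_s: 17.6
ee_pos: [0.5236, -0.2011, 0.0624]
eef_rot: [-3.141, 0.004, 2.635]
force: [8.0, -4.8, -1.7]
grip_width: 0.0154
grip_force: 58.6
```

```bash
python3 st.py; python3 mark.py
```

```text
{'ee_pos': [0.524, -0.201, 0.062], 'eef_rot': [-3.141, 0.004, 2.635], 'moment': [-0.823, -1.555, 0.745], 'force': [8.049, -4.812, -1.667], 'grip_width': 0.015, 'grip_force': 58.612, 'time_s': 17.6}
0.022 [(161, 19), (162, 28), (160, 40), (163, 58), (159, 75), (164, 105), (158, 116), (165, 135), (132, 149)]
0.024 [(161, 18), (160, 20), (162, 27), (163, 49), (159, 85), (164, 106), (153, 151), (154, 151), (185, 151)]
0.026 [(161, 21), (162, 28), (160, 40), (163, 68), (159, 78), (164, 113), (158, 132), (165, 148), (187, 149)]
```

>>> jog_arm --pt "0 0 0 0 0 -0.1 -1" --pt "0 0 0 0 0 -0.1 -1" --pt "0 0 0 0 0 0 -1" --squeeze 60

```text
time_s: 17.95
ee_pos: [0.5229, -0.2008, 0.0623]
eef_rot: [-3.141, 0.002, 2.832]
force: [3.0, -2.8, 3.7]
grip_width: 0.0134
grip_force: 63.2
```

```bash
python3 st.py; python3 mark.py
```

```text
{'ee_pos': [0.523, -0.201, 0.062], 'eef_rot': [-3.141, 0.002, 2.832], 'moment': [-0.615, -0.55, -0.037], 'force': [2.955, -2.809, 3.662], 'grip_width': 0.013, 'grip_force': 63.218, 'time_s': 17.95}
0.022 [(164, 17), (163, 18), (162, 28), (165, 29), (166, 59), (60, 90), (61, 91), (62, 93), (161, 94)]
0.024 [(163, 7), (164, 12), (162, 16), (165, 30), (166, 82), (161, 101), (60, 142), (61, 142), (62, 143)]
0.026 [(163, 14), (164, 20), (162, 25), (165, 34), (166, 101), (161, 111), (68, 142), (69, 143), (61, 144)]
```

```bash
python3 - <<'E'
from ring import *
A=np.arange(140,205,.5)
def ang(mw,im,r,z,lo,hi):
    a=np.arange(lo,hi,.25); v=ring(mw,im,r,z,a).astype(float); w=np.clip(np.median(v)-30-v,0,None); return round(float((a*w).sum()/(w.sum()+1e-9)),1)
V={"w5":(np.load("w5.npy",allow_pickle=True).item(),cv2.imread("pics/w5.png")),"w6(tool+20)":(np.load("w6.npy",allow_pickle=True).item(),cv2.imread("pics/w6.png")),"now":(ctrl.camera_model("wrist"),cv2.imread("pics/wm.png"))}
for n,(m,i) in V.items():
    print(n,"mark",[(z,ang(m,i,.025,z,150,172)) for z in (.038,.041,.044,.047,.05)],"index r.046",[ang(m,i,r,.036,174,192) for r in (.044,.046,.048)])
E
```

```text
w5 mark [(0.038, 163.1), (0.041, 162.8), (0.044, 163.3), (0.047, 164.2), (0.05, 165.0)] index r.046 [183.3, 183.5, 183.5]
w6(tool+20) mark [(0.038, 161.4), (0.041, 160.7), (0.044, 160.0), (0.047, 159.3), (0.05, 158.7)] index r.046 [183.3, 183.4, 183.5]
now mark [(0.038, 163.5), (0.041, 163.4), (0.044, 163.3), (0.047, 163.3), (0.05, 163.3)] index r.046 [183.3, 183.2, 183.2]
```

>>> jog_arm --pt "0 0 0 0 0 0.13 -1" --pt "0 0 0 0 0 0.13 -1" --pt "0 0 0 0 0 0.13 -1" --pt "0 0 0 0 0 0.1 -1" --pt "0 0 0 0 0 0 -1" --squeeze 60

```text
time_s: 18.5
ee_pos: [0.524, -0.2015, 0.0624]
eef_rot: [3.141, 0.006, 2.338]
force: [11.9, -8.6, -1.7]
grip_width: 0.019
grip_force: 89.1
```

```bash
sed -i 's/.047,A/.044,A/' mark.py; python3 st.py; python3 mark.py
```

```text
{'ee_pos': [0.524, -0.201, 0.062], 'eef_rot': [3.141, 0.006, 2.338], 'moment': [-1.642, -2.547, 2.5], 'force': [11.851, -8.599, -1.711], 'grip_width': 0.019, 'grip_force': 89.094, 'time_s': 18.5}
0.022 [(159, 21), (158, 25), (160, 29), (157, 39), (161, 49), (156, 96), (162, 105), (108, 156), (163, 156)]
0.024 [(159, 21), (158, 27), (160, 28), (157, 58), (161, 65), (156, 112), (162, 128), (163, 151), (107, 155)]
0.026 [(159, 18), (158, 19), (160, 29), (161, 71), (157, 77), (162, 127), (156, 136), (102, 156), (101, 156)]
```

>>> jog_arm --pt "0 0 0 0 0 -0.125 -1" --pt "0 0 0 0 0 -0.125 -1" --pt "0 0 0 0 0 -0.125 -1" --pt "0 0 0 0 0 -0.12 -0.6" --pt "0 0 -0.004 0 0 0 -0.6" --squeeze 30

```text
time_s: 19.05
ee_pos: [0.5218, -0.2, 0.0653]
eef_rot: [3.141, -0.001, 2.835]
force: [-0.4, -0.2, 0.2]
grip_width: 0.0189
grip_force: 0.0
```

>>> jog_arm --pt "0 0 0 0 0 0 -0.6" --pt "0 0 0 0 0 0 -0.6"

```text
time_s: 19.25
ee_pos: [0.522, -0.2001, 0.0655]
eef_rot: [3.141, -0.001, 2.832]
force: [0.7, 0.1, -0.1]
grip_width: 0.0188
grip_force: 0.0
```

```bash
python3 st.py; python3 mark.py
```

```text
{'ee_pos': [0.522, -0.2, 0.065], 'eef_rot': [3.141, -0.001, 2.832], 'moment': [-0.046, 0.023, 0.016], 'force': [0.699, 0.148, -0.065], 'grip_width': 0.019, 'grip_force': 0.0, 'time_s': 19.25}
0.022 [(163, 16), (164, 20), (165, 30), (162, 44), (166, 62), (161, 76), (66, 89), (67, 89), (68, 89)]
0.024 [(163, 12), (164, 21), (165, 42), (162, 43), (166, 78), (161, 81), (60, 91), (61, 91), (64, 91)]
0.026 [(163, 18), (164, 22), (165, 48), (162, 67), (166, 89), (62, 90), (61, 91), (60, 91), (63, 96)]
```

>>> jog_arm --pt "0.0005 -0.0005 0 0 0 0 -1" --pt "0 0 0 0 0 0 -1" --pt "0 0 0 0 0 0.05 -1" --pt "0 0 0 0 0 0.05 -1" --pt "0 0 0 0 0 0 -1" --squeeze 30

```text
time_s: 19.8
ee_pos: [0.5216, -0.2005, 0.0654]
eef_rot: [-3.142, -0.0, 2.735]
force: [2.1, 0.4, -2.0]
grip_width: 0.0148
grip_force: 31.9
```

```bash
python3 st.py; python3 mark.py
```

```text
{'ee_pos': [0.522, -0.2, 0.065], 'eef_rot': [-3.142, -0.0, 2.735], 'moment': [0.227, -0.29, 0.796], 'force': [2.072, 0.411, -2.044], 'grip_width': 0.015, 'grip_force': 31.917, 'time_s': 19.8}
0.022 [(162, 24), (163, 24), (164, 30), (161, 40), (160, 72), (165, 80), (60, 95), (61, 104), (62, 126)]
0.024 [(162, 21), (163, 22), (164, 40), (161, 48), (165, 79), (160, 83), (166, 117), (159, 124), (158, 146)]
0.026 [(162, 13), (163, 19), (161, 43), (164, 48), (165, 92), (160, 118), (159, 139), (198, 145), (197, 145)]
```

>>> jog_arm --pt "0 0 0 0 0 0.05 -1" --pt "0 0 0 0 0 0.05 -1" --pt "0 0 0 0 0 0 -1"

```text
time_s: 20.15
ee_pos: [0.5216, -0.2005, 0.0655]
eef_rot: [-3.142, -0.0, 2.637]
force: [1.4, 1.7, -2.5]
grip_width: 0.0155
grip_force: 34.9
```

```bash
python3 st.py; python3 mark.py
```

```text
{'ee_pos': [0.522, -0.201, 0.065], 'eef_rot': [-3.142, -0.0, 2.637], 'moment': [0.298, -0.362, 0.929], 'force': [1.406, 1.686, -2.548], 'grip_width': 0.015, 'grip_force': 34.868, 'time_s': 20.15}
0.022 [(162, 20), (163, 26), (161, 28), (164, 36), (160, 60), (165, 89), (159, 122), (166, 147), (186, 147)]
0.024 [(162, 18), (163, 19), (161, 35), (164, 55), (160, 91), (165, 92), (159, 128), (166, 135), (181, 149)]
0.026 [(162, 19), (163, 27), (161, 40), (164, 60), (160, 83), (165, 130), (159, 146), (198, 147), (190, 148)]
```

>>> jog_arm --pt "0 0 0 0 0 -0.1 -1" --pt "0 0 0 0 0 -0.1 -1" --pt "0 0 0 0 0 0 -1"

```text
time_s: 20.5
ee_pos: [0.5216, -0.2005, 0.0654]
eef_rot: [3.141, -0.0, 2.838]
force: [3.3, 2.1, -3.0]
grip_width: 0.0138
grip_force: 29.9
```

```bash
python3 st.py; python3 mark.py|head -1
```

```text
{'ee_pos': [0.522, -0.2, 0.065], 'eef_rot': [3.141, -0.0, 2.838], 'moment': [0.494, -0.477, -0.055], 'force': [3.335, 2.072, -3.029], 'grip_width': 0.014, 'grip_force': 29.879, 'time_s': 20.5}
0.022 [(163, 18), (164, 23), (165, 43), (162, 47), (166, 73), (61, 87), (62, 88), (60, 90), (63, 91)]
```

>>> jog_arm --pt "0 0 0 0 0 -0.05 -1" --pt "0 0 0 0 0 0 -1"

```text
time_s: 20.75
ee_pos: [0.5215, -0.2004, 0.0655]
eef_rot: [3.141, -0.0, 2.884]
force: [2.6, 2.7, -4.7]
grip_width: 0.0137
grip_force: 30.4
```

```bash
python3 st.py; python3 mark.py|head -1; python3 - <<'E'
from ring import *
# pins relative to the roller: look at ring r=.034 z=.052 near the roller in w5
m=np.load("w5.npy",allow_pickle=True).item(); im=cv2.imread("pics/w5.png")
np.set_printoptions(linewidth=230)
p=proj(m,[[.5225,-.162,.05]])[0].round().astype(int); print(p); print(cv2.cvtColor(im,6)[p[1]-16:p[1]+16,p[0]-16:p[0]+18])
E
```

```text
{'ee_pos': [0.522, -0.2, 0.065], 'eef_rot': [3.141, -0.0, 2.884], 'moment': [0.54, -0.477, -0.548], 'force': [2.643, 2.687, -4.707], 'grip_width': 0.014, 'grip_force': 30.447, 'time_s': 20.75}
0.022 [(164, 20), (165, 23), (163, 34), (166, 48), (167, 76), (162, 81), (65, 87), (66, 87), (64, 87)]
[313 215]
[[234 234 234 ... 203 206 207]
 [236 235 235 ... 205 208 211]
 [234 234 235 ... 203 207 207]
 ...
 [234 235 235 ... 217 216 218]
 [234 234 235 ... 217 217 217]
 [207 203 203 ... 215 216 215]]
```

>>> jog_arm --pt "0 0 0 0 0 0.05 -1" --pt "0 0 0 0 0 0 -1" --pt "0 0 0 0 0 0.14 -1" --pt "0 0 0 0 0 0.14 -1" --pt "0 0 0 0 0 0.14 -1" --squeeze 60

```text
time_s: 21.3
ee_pos: [0.5209, -0.2004, 0.0656]
eef_rot: [-3.14, -0.002, 2.413]
force: [-6.2, 5.8, 4.0]
grip_width: 0.0179
grip_force: 84.4
```

>>> jog_arm --pt "0 0 0 0 0 0.08 -1" --pt "0 0 0 0 0 0.08 -1" --pt "0 0 0 0 0 0 -1"

```text
time_s: 21.6
ee_pos: [0.5218, -0.2007, 0.0658]
eef_rot: [-3.141, 0.001, 2.257]
force: [2.8, 1.8, -2.3]
grip_width: 0.0228
grip_force: 66.3
```

```bash
python3 st.py; python3 mark.py; python3 -c "
from ring import *
m=ctrl.camera_model('wrist');im=cv2.imread('pics/wm.png');show(m,im,((.025,.044),(.035,.051)))"
```

```text
{'ee_pos': [0.522, -0.201, 0.066], 'eef_rot': [-3.141, 0.001, 2.257], 'moment': [0.37, -0.339, 1.564], 'force': [2.774, 1.78, -2.3], 'grip_width': 0.023, 'grip_force': 66.339, 'time_s': 21.6}
0.022 [(160, 19), (159, 22), (161, 29), (158, 40), (162, 49), (163, 92), (157, 103), (164, 138), (111, 158)]
0.024 [(160, 22), (159, 30), (161, 31), (162, 78), (158, 88), (163, 136), (157, 138), (107, 156), (156, 156)]
0.026 [(160, 22), (159, 30), (161, 35), (162, 66), (158, 71), (163, 126), (157, 135), (80, 157), (82, 157)]
ang [80, 83, 86, 89, 92, 95, 98, 101, 104, 107, 110, 113, 116, 119, 122, 125, 128, 131, 134, 137, 140, 143, 146, 149, 152, 155, 158, 161, 164, 167, 170, 173, 176, 179, 182, 185, 188, 191, 194, 197, 200, 203, 206, 209, 212, 215, 218, 221, 224, 227, 230, 233, 236, 239, 242, 245, 248, 251, 254, 257, 260, 263, 266, 269]
0.025 [158, 159, 160, 163, 166, 166, 164, 161, 158, 161, 163, 163, 163, 165, 164, 164, 164, 167, 167, 166, 166, 164, 166, 163, 164, 163, 75, 41, 159, 162, 164, 161, 163, 164, 162, 163, 165, 163, 162, 161, 162, 161, 163, 161, 159, 158, 158, 134, 96, 97, 99, 98, 96, 98, 97, 98, 97, 95, 93, 98, 94, 44, 14, 11]
0.035 [131, 107, 68, 173, 154, 114, 86, 173, 99, 209, 231, 248, 207, 230, 204, 134, 245, 245, 234, 208, 219, 127, 164, 162, 161, 76, 131, 129, 133, 163, 160, 115, 96, 134, 126, 148, 158, 159, 78, 120, 127, 125, 158, 158, 146, 86, 126, 126, 130, 161, 168, 160, 103, 125, 107, 98, 97, 97, 98, 101, 97, 97, 98, 96]
```

```bash
python3 - <<'E'
from h import *
np.set_printoptions(linewidth=250,threshold=100000)
for n,m,f in (("before",np.load("w1.npy",allow_pickle=True).item(),"w1"),("w5",np.load("w5.npy",allow_pickle=True).item(),"w5"),("now",ctrl.camera_model("wrist"),"wm")):
    g=cv2.cvtColor(cv2.imread(f"pics/{f}.png"),6); p=proj(m,[[.4387,-.231,z] for z in (.036,.031,.027)]); print(n,p.round(1).tolist())
    u,v=p[0].round().astype(int); print(g[v-8:v+9,u-9:u+10])
m=ctrl.camera_model("wrist"); g=cv2.cvtColor(cv2.imread("pics/wm.png"),6)
p=proj(m,[[.5225-.036*.045,-.2+.036,.05]])[0].round().astype(int); print("roller",p)
for r in g[p[1]-22:p[1]+22:1,p[0]-26:p[0]+26]: print("".join(" .:-=+*#%@"[9-int(x)*10//256] for x in r))
E
```

```text
before [[387.0, 202.3], [385.6, 201.5], [384.5, 200.9]]
[[225 224 225 226 225 225 226 225 225 224 224 226 225 226 224 226 224 226 224]
 [226 225 224 225 226 222 224 225 225 226 226 223 224 226 224 226 224 225 225]
 [225 224 225 224 226 225 224 224 224 225 225 226 226 225 226 225 225 225 226]
 [227 226 224 224 225 224 224 227 220 217 214 213 221 225 226 225 225 225 223]
 [225 224 226 226 222 225 218 201 175 163 155 161 191 216 225 226 226 225 226]
 [226 225 225 224 225 220 192 158 139 121 114  92 121 181 214 224 226 225 226]
 [224 225 226 225 221 193 165 152 150 142 137  93  72 145 199 224 225 224 225]
 [223 224 225 224 205 167 157 151 146 141 138 109  75 100 187 224 225 225 222]
 [225 226 227 225 188 161 151 150 147 139 140 118  81  66 170 216 225 224 225]
 [225 224 226 223 173 158 150 147 145 142 138 100  77  89 175 219 225 225 227]
 [225 225 224 223 181 127 147 150 142 142 121  82  81 139 195 223 225 225 225]
 [225 226 226 225 209 128 119 118 112 113  93  78 111 155 208 225 223 225 226]
 [226 226 224 226 223 190 109  87  83  84  84  99 167 189 221 224 226 223 222]
 [227 223 225 225
[... 4741 characters left out ...]
:::::::::::
---------------------------+#++====++---=:::::::::::
---------------------------+#+++===++---=-::::::::::
---------------------------=#++===+++-----::::::::::
----------------------------*+++==+++------:::::::::
----------------------------==++==+++------:::::::::
-----------------------------=+=++===-------::::::::
------------------------------==+==---------::::::::
--------------------------------=-----------::::::::
--------------------------------------------::::::::
------..------------.---..------------===----::::::.
-----.  ..--..--..-- ...  .----------=+*++=-=-:::...
-----.    ..  ..  ..       .-------=+*####+=-=::....
------.                     .------=*###**#+-=-:....
```

The knob holds against over 2.5 N m in both directions, five times the stated figure, so it seems locked rather than slipping. The only state I can improve is the button press, which may have been marginal. I'll release the knob, which is still at its starting stop, and press again more firmly.

>>> jog_arm --pt "0 0 0 0 0 0 0.3" --pt "0 0 0 0 0 0 0.3" --pt "0 0 0 0 0 0 0.3" --pt "0 0 -0.02 0 0 0 0.3" --pt "0 0 -0.03 0 0 0 0.3"

```text
time_s: 22.15
ee_pos: [0.5207, -0.2005, 0.1149]
eef_rot: [-3.14, -0.003, 2.256]
force: [0.5, 0.4, 0.6]
grip_width: 0.0588
grip_force: 0.0
```

>>> jog_arm --pt "0 0 -0.03 0 0 -0.147 0.3" --pt "0 0 -0.02 0 0 -0.147 0.3" --pt "0 0 0 0 0 -0.147 0.3" --pt "0 0 0 0 0 -0.147 0.3" --pt "0 0 0 0 0 -0.147 0.3"

```text
time_s: 22.65
ee_pos: [0.5215, -0.2009, 0.1659]
eef_rot: [-3.141, 0.0, 2.997]
force: [0.4, 0.0, 0.2]
grip_width: 0.0609
grip_force: 0.0
```

>>> jog_arm --pt "0 0 0 0 0 -0.149 0.3" --pt "0 0 0 0 0 0 0.3" --pt "0 0 0 0 0 0 0.3"

```text
time_s: 22.95
ee_pos: [0.5215, -0.2008, 0.1657]
eef_rot: [-3.142, 0.0, 3.135]
force: [-0.4, -0.4, -0.1]
grip_width: 0.0607
grip_force: 0.0
```

```bash
python3 st.py; python3 - <<'E'
from ring import *
mw=ctrl.camera_model("wrist"); im=ctrl.camera("wrist")[:,:,::-1].copy(); cv2.imwrite("pics/w8.png",im)
a=np.arange(100,180,1.); v=ring(mw,im,.025,.044,a).astype(int); print([(int(a[i]),int(v[i])) for i in np.argsort(v)[:6]])
g=cv2.cvtColor(im,6); p=proj(mw,[[.4387,-.231,.036],[.4387,-.231,.031],[.4387,-.231,.027]]); print(p.round(1).tolist()); u,v=p[0].round().astype(int); print(u,v)
np.set_printoptions(linewidth=250); print(g[v-8:v+9,u-9:u+10])
q=proj(mw,[[.5225-.036*.045,-.2+.042,.05]])[0].round().astype(int)
print(q)
for r in g[q[1]-20:q[1]+20,q[0]-30:q[0]+30]: print("".join(" .:-=+*#%@"[9-int(x)*10//256] for x in r))
E
```

```text
{'ee_pos': [0.522, -0.201, 0.166], 'eef_rot': [-3.142, 0.0, 3.135], 'moment': [0.073, -0.011, -0.017], 'force': [-0.438, -0.352, -0.068], 'grip_width': 0.061, 'grip_force': 0.0, 'time_s': 22.95}
[(163, 24), (164, 35), (165, 51), (162, 57), (166, 82), (161, 95)]
[[245.7, 124.0], [246.2, 124.2], [246.6, 124.4]]
246 124
[[193 226 226 225 220 240 240 240 240 240 240 240 240 240 240 240 239 241 240]
 [195 192 197 195 191 239 240 237 234 233 234 238 237 240 240 241 239 241 241]
 [196 194 197 199 199 218 205 187 182 185 196 213 222 236 241 240 239 240 240]
 [195 198 199 199 187 153 112  91  97 101 118 135 162 208 235 240 240 239 240]
 [196 197 199 186 156 111  83  87  85  90  87  87 113 163 217 234 240 240 239]
 [197 198 198 157 117  84  83  96  97 106 107 100 104 111 175 223 240 240 241]
 [194 194 194 132  91  82  92 107 107 108 108 109 107  92  99 165 215 228 226]
 [194 196 180 131  83  81 101 105 109 108 107 109 105 110  63  97 173 197 199]
 [194 193 177 124  83  81 101 104 105 105 106 108 108 105  81  84 169 196 196]
 [194 194 178 117  82  87 103 105 104 104 109 105 105 105  89  71 165 
[... 2312 characters left out ...]
=#:        -.................
%:                  ....       .*:        -................ 
*.                              =:        :................ 
.              ....             .:    . ................... 
               -===.             ..     ................... 
               =***=.             .      .................. 
               *#*+*= .                  ...................
               *=-:-- .                  ...................
               =-:..:..                  ...................
               :::.::.                   ...................
               .:::::                    ...................
                ..:-.                    ...................
```

>>> jog_arm --pt "0.01 -0.04 0 0 0 0 0.3" --pt "0.011 -0.045 0 0 0 0 0.3" --pt "0.011 -0.045 0 0 0 0 0.3" --pt "0.011 -0.045 0 0 0 0 0.3" --pt "0.01 -0.028 0 0 0 0 0.3"

```text
time_s: 23.5
ee_pos: [0.4671, -0.4063, 0.1654]
eef_rot: [-3.141, -0.0, 3.135]
force: [0.4, 0.1, -0.3]
grip_width: 0.0609
grip_force: 0.0
```

>>> jog_arm --pt "0 0 0 0 0 0 0.3" --pt "0 0 0 0 0 0 0.3"

```text
time_s: 23.7
ee_pos: [0.468, -0.4035, 0.1653]
eef_rot: [3.141, -0.0, 3.137]
force: [0.1, 0.5, 0.7]
grip_width: 0.0612
grip_force: 0.0
```

```bash
python3 st.py; python3 - <<'E'
from h import *
mw=ctrl.camera_model("wrist"); im=ctrl.camera("wrist")[:,:,::-1].copy(); cv2.imwrite("pics/w9.png",im); g=cv2.cvtColor(im,6)
p=proj(mw,[[.4685,-.404,.12],[.4685,-.404,.054]]); print(p); u,v=p[0].round().astype(int)
d=(g[v-40:v+40,u-30:u+30]<60).astype(np.uint8); n,l,s,c=cv2.connectedComponentsWithStats(d); i=1+s[1:,4].argmax(); print(s[i][:4]+[u-30,v-40,0,0])
for r in range(s[i][1],s[i][1]+s[i][3],4): x=np.where(l[r]==i)[0]; print(r+v-40,x[0]+u-30,x[-1]+u-30,end="; ")
E
```

```text
{'ee_pos': [0.468, -0.404, 0.165], 'eef_rot': [3.141, -0.0, 3.137], 'moment': [0.04, 0.003, -0.011], 'force': [0.092, 0.477, 0.658], 'grip_width': 0.061, 'grip_force': 0.0, 'time_s': 23.7}
[[275.6312422  227.97097801]
 [275.74885613 208.5338821 ]]
[269 204  15  32]
204 275 277; 208 271 282; 212 270 282; 216 270 282; 220 270 282; 224 269 283; 228 269 283; 232 271 282;
```

>>> jog_arm --pt "0 0 0.03 0 0 0 0.3" --pt "0 0 0.03 0 0 0 0.3" --pt "0 0 0.029 0 0 0 0.1" --pt "0 0 0 0 0 0 -0.5" --pt "0 0 0 0 0 0 -1" --squeeze 60

```text
time_s: 24.25
ee_pos: [0.4689, -0.4029, 0.0776]
eef_rot: [-3.141, 0.0, 3.14]
force: [0.3, 0.4, -0.1]
grip_width: 0.041
grip_force: 0.0
```

>>> jog_arm --pt "0 0 0 0 0 0 -1" --pt "0 0 0 0 0 0 -1" --pt "0 0 0 0 0 0 -1" --pt "0 0 0 0 0 0 -1" --pt "0 0 0 0 0 0 -1"

```text
time_s: 24.75
ee_pos: [0.4685, -0.4037, 0.0774]
eef_rot: [-3.141, 0.001, 3.14]
force: [-0.4, 1.0, 5.9]
grip_width: 0.0121
grip_force: 60.0
```

>>> jog_arm --pt "0 0 0 0 0 0 -1" --pt "0 0 -0.02 0 0 0 -1" --pt "0 0 -0.025 0 0 0 -1" --pt "0 0 -0.025 0 0 0 -1" --pt "0.01 0.04 0 0 0 0 -1"

```text
time_s: 25.25
ee_pos: [0.4594, -0.3665, 0.1498]
eef_rot: [-3.137, 0.004, 3.137]
force: [1.0, 0.5, -0.0]
grip_width: 0.0121
grip_force: 60.0
```

>>> jog_arm --pt "0.01 0.045 0 0 0 0 -1" --pt "0.01 0.045 0 0 0 0 -1" --pt "0.001 0.042 0 0 0 0 -1" --pt "0 0 0.015 0 0 0 -1" --pt "0 0 0.01 0 0 0 -1"

```text
time_s: 25.75
ee_pos: [0.4376, -0.2308, 0.1214]
eef_rot: [-3.141, 0.0, 3.141]
force: [0.5, -0.2, -1.3]
grip_width: 0.0121
grip_force: 60.0
```

>>> jog_arm --pt "0 0 0 0 0 0 -1" --pt "0 0 0 0 0 0 -1"

```text
time_s: 25.95
ee_pos: [0.4375, -0.2321, 0.1215]
eef_rot: [3.141, -0.0, 3.139]
force: [-0.5, -1.4, -0.9]
grip_width: 0.0122
grip_force: 60.0
```

```bash
python3 st.py; python3 - <<'E'
from h import *
mw=ctrl.camera_model("wrist"); im=ctrl.camera("wrist")[:,:,::-1].copy(); cv2.imwrite("pics/w10.png",im); g=cv2.cvtColor(im,6)
e=np.array(ctrl.get_obs()["ee_pos"]); p=proj(mw,[[.4387,-.231,.036],e-[0,0,.071]]); print(p); u,v=p[0].round().astype(int); print(u,v)
np.set_printoptions(linewidth=250); print(g[v-8:v+14,u-10:u+11])
E
```

```text
{'ee_pos': [0.437, -0.232, 0.122], 'eef_rot': [3.141, -0.0, 3.139], 'moment': [0.079, 0.02, 0.02], 'force': [-0.481, -1.392, -0.851], 'grip_width': 0.012, 'grip_force': 59.999, 'time_s': 25.95}
[[277.43026371 215.80470237]
 [276.13296728 218.95075761]]
277 216
[[157 159 157 157 163 160 160 160 158 158 161 154 158 161 159 160 159 160 162 161 164]
 [159 158 158 162 162 162 164 151 155 141 134 129 133 148 156 162 161 162 162 163 164]
 [160 159 159 161 162 164 154 115 123 101  92  92  92 105 119 146 156 161 162 165 166]
 [160 163 161 163 164 156 120  71  90  79  84  84  81  80 102 100 138 156 162 162 163]
 [159 162 164 160 154 128  74  75  81  83  82  82 123 131 148  98 104 140 162 164 162]
 [162 159 160 164 142  99  67  83  84  81  82  84 158 161 165 135  76 133 152 160 163]
 [162 160 162 160 128  77  71  79  83  81  81  81 159 161 161 152  82 135 189 211 217]
 [161 159 159 154 120  87  78  81  79  77  79  79 151 156 156 158  89 109 207 235 235]
 [158 157 159 150 116  92  74  76  79  79  77  78 146 155 152 152  82  95 202 235 237]
 [159 160 162 150 118  89  78 101  74  69  70  71 146 15
[... 375 characters left out ...]
36]
 [235 236 236 237 236 231 205  77  57  63  64  62  78 163 180 212 229 235 236 236 236]
 [236 236 235 236 236 235 234  84  63  54  59  63  97 210 226 231 235 235 237 238 236]
 [235 236 236 235 236 224 207  76  62  55  62  58  80 210 222 234 236 237 236 235 235]
 [236 237 236 209 186 152 121  78  82  82  86  79  73 148 148 188 206 234 237 236 235]
 [235 237 212 130  82  83  89  93 100 102 100 100  97  89  82  93 120 203 235 236 235]
 [237 196 129  99 103 102 103 102 102  99 103 107 107 107  97  96  98 119 203 234 234]
 [197 110 100 108 103 103 103 102 102 103 104 106 102 103 101 104 107  93 120 204 236]
 [108 100 105 104 106 103  99 100 104  91  89 103 105  99 100 103 105 105  94 120 203]]
```

>>> jog_arm --pt "0 0.0012 0.007 0 0 0 -1" --pt "0 0 0.007 0 0 0 -1" --pt "0 0 0.003 0 0 0 -1" --pt "0 0 0.002 0 0 0 -1" --pt "0 0 0 0 0 0 -1"

```text
time_s: 26.5
ee_pos: [0.4374, -0.2302, 0.1025]
eef_rot: [3.141, -0.0, 3.14]
force: [-0.7, 1.5, 2.1]
grip_width: 0.0126
grip_force: 60.0
```

>>> jog_arm --pt "0 0 0.0015 0 0 0 -1" --pt "0 0 0.0015 0 0 0 -1" --pt "0 0 0.001 0 0 0 -1" --pt "0 0 0 0 0 0 -1"

```text
time_s: 26.9
ee_pos: [0.4377, -0.2304, 0.099]
eef_rot: [-3.141, 0.001, 3.14]
force: [-1.6, 1.2, 6.8]
grip_width: 0.0121
grip_force: 60.0
```

>>> jog_arm --pt "0 0 0.0015 0 0 0 -1" --pt "0 0 0.0015 0 0 0 -1" --pt "0 0 0 0 0 0 -1" --pt "0 0 0 0 0 0 -1"

```text
time_s: 27.3
ee_pos: [0.4384, -0.2307, 0.0978]
eef_rot: [-3.14, 0.003, 3.14]
force: [-5.8, 3.7, 25.7]
grip_width: 0.012
grip_force: 60.0
```

>>> jog_arm --pt "0 0 -0.018 0 0 0 -1" --pt "0 0 -0.018 0 0 0 -1" --pt "0 0 -0.018 0 0 0 -1" --pt "0 -0.035 0 0 0 0 -1" --pt "-0.01 -0.04 0 0 0 0 -1"

```text
time_s: 27.8
ee_pos: [0.4476, -0.3058, 0.1505]
eef_rot: [-3.141, 0.001, 3.141]
force: [1.0, -0.1, -0.2]
grip_width: 0.0119
grip_force: 60.0
```

>>> jog_arm --pt "-0.01 -0.04 0 0 0 0 -1" --pt "-0.011 -0.04 0 0 0 0 -1" --pt "0 -0.018 0 0 0 0 -1" --pt "0 0 0 0 0 0 -1" --pt "0 0 0 0 0 0 -1"

```text
time_s: 28.3
ee_pos: [0.4681, -0.4029, 0.1491]
eef_rot: [3.141, -0.0, 3.139]
force: [0.2, 0.4, -0.5]
grip_width: 0.0122
grip_force: 60.0
```

```bash
python3 - <<'E'
from h import *
o=ctrl.get_obs(); mw=ctrl.camera_model("wrist"); im=ctrl.camera("wrist")[:,:,::-1].copy()
e=np.array(o["ee_pos"]); print(e,o["eef_rot"]); p=proj(mw,[[.4692,-.4029,.05],e-[0,0,.0724]]); print(p)
g=cv2.cvtColor(im,6); np.set_printoptions(linewidth=200); u,v=p[0].round().astype(int); print(u,v); print(g[v-9:v+11,u-11:u+12])
E
```

```text
[ 0.4680621  -0.40290856  0.14911164] [ 3.14099520e+00 -4.43733674e-04  3.13949885e+00]
[[276.19998766 212.14466635]
 [276.19394477 218.33238837]]
276 212
[[134 135 136 131 138 137 131 130 136 141 140 139 135 133 130 137 135 134 134 141 136 134 134]
 [136 137 135 136 138 130 131 133 137 143 140 139 135 130 133 138 135 134 139 136 135 135 134]
 [133 133 137 137 129 135 135 133 138 142 136 137 133 131 137 137 133 139 138 140 133 137 135]
 [136 136 139 134 133 132 132 140 140 136 125 127 122 129 134 135 133 138 142 134 139 135 134]
 [134 136 136 133 132 135 135 141 132 118 110 102 104 147 143 128 135 137 137 137 137 133 135]
 [137 135 136 134 132 136 131 127 105  93  86  85  87 126 136 143 177 206 203 202 203 200 204]
 [134 140 136 131 130 132 125 107  89  76  79  81  81  80  96 138 184 220 233 234 234 235 234]
 [135 138 132 133 134 133 114  95  75  79  81  80  81  80  81  99 138 181 231 232 234 234 235]
 [136 135 132 133 133 126 106  78  75  76  78  80  81  81  78  75 111 159 228 232 235 235 234]
 [136 132 132 132 140 119 100  72  76  81  82  79  80  79  77  74 102 158 218 232 236 235 
[... 255 characters left out ...]
6  98 149 170 232 235 234 234 235]
 [231 230 234 235 235 225 180 120 125  93  82  75  77  80 102 142 164 205 233 235 234 236 235]
 [230 231 234 234 234 232 226 165 141 130  75  70  68  81 150 166 195 229 235 235 235 234 235]
 [231 232 235 234 234 231 232 216 181 122  66  63  66  75 147 205 228 235 236 235 234 235 234]
 [230 233 234 232 232 231 230 233 227  93  60  63  63  63 138 228 233 234 235 234 235 235 234]
 [232 236 232 232 232 230 232 232 232  83  61  66  61  60 121 228 235 235 233 236 235 235 234]
 [232 234 231 231 231 228 233 233 231  81  61  63  64  58 101 231 235 233 235 235 234 234 233]
 [234 233 232 230 229 231 231 231 229  84  62  62  63  59  99 232 233 233 236 236 234 233 234]]
```

>>> jog_arm --pt "0 -0.0003 0.015 0 0 0 -1" --pt "0 0 0.015 0 0 0 -1" --pt "0 0 0.015 0 0 0 -1" --pt "0 0 0.015 0 0 0 -1" --pt "0 0 0.009 0 0 0 -1"

```text
time_s: 28.85
ee_pos: [0.4678, -0.4031, 0.0784]
eef_rot: [3.14, -0.002, 3.14]
force: [0.8, 0.2, -0.5]
grip_width: 0.0124
grip_force: 60.0
```

>>> jog_arm --pt "0 0 0.0015 0 0 0 -1" --pt "0 0 0.001 0 0 0 -1" --pt "0 0 0 0 0 0 -1"

```text
time_s: 29.15
ee_pos: [0.4684, -0.4038, 0.0785]
eef_rot: [-3.141, 0.0, 3.14]
force: [-0.1, -0.8, -0.8]
grip_width: 0.0122
grip_force: 60.0
```

>>> jog_arm --pt "0 0 0.0008 0 0 0 -1" --pt "0 0 0 0 0 0 -1"

```text
time_s: 29.35
ee_pos: [0.4683, -0.4037, 0.0776]
eef_rot: [-3.141, 0.0, 3.14]
force: [0.3, -0.3, -0.4]
grip_width: 0.0117
grip_force: 60.0
```

>>> jog_arm --pt "0 0 0.0008 0 0 0 -1" --pt "0 0 0 0 0 0 -1"

```text
time_s: 29.55
ee_pos: [0.4684, -0.4038, 0.0774]
eef_rot: [-3.141, 0.001, 3.14]
force: [-1.9, 1.0, 5.8]
grip_width: 0.0121
grip_force: 60.0
```

>>> jog_arm --pt "0 0 0.0005 0 0 0 -1" --pt "0 0 0 0 0 0 -1"

```text
time_s: 29.75
ee_pos: [0.4685, -0.4038, 0.0774]
eef_rot: [-3.141, 0.001, 3.14]
force: [-3.3, 4.5, 9.7]
grip_width: 0.0122
grip_force: 60.0
```

>>> jog_arm --pt "0 0 -0.001 0 0 0 -1" --pt "0 0 0 0 0 0 -0.3" --pt "0 0 0 0 0 0 0.2" --pt "0 0 0 0 0 0 0.3" --pt "0 0 0 0 0 0 0.3"

```text
time_s: 30.25
ee_pos: [0.4682, -0.4036, 0.0769]
eef_rot: [3.141, -0.0, 3.14]
force: [0.0, -0.8, -0.7]
grip_width: 0.0406
grip_force: 0.0
```

>>> jog_arm --pt "0 0 0 0 0 0 0.3" --pt "0 0 -0.02 0 0 0 0.3" --pt "0 0 -0.035 0 0 0 0.3" --pt "0 0 -0.035 0 0 0 0.3" --pt "-0.01 0.03 0 0 0 0 0.3"

```text
time_s: 30.75
ee_pos: [0.4788, -0.3766, 0.1719]
eef_rot: [-3.136, 0.005, 3.137]
force: [0.9, 0.7, 0.1]
grip_width: 0.0616
grip_force: 0.0
```

>>> jog_arm --pt "-0.011 0.045 0 0 0 0 0.3" --pt "-0.011 0.045 0 0 0 0 0.3" --pt "-0.011 0.045 0 0 0 0 0.3" --pt "-0.011 0.038 0 0 0 0 0.3" --pt "0 0 0 0 0 0 0.3"

```text
time_s: 31.25
ee_pos: [0.5236, -0.197, 0.1673]
eef_rot: [3.141, 0.0, -3.139]
force: [0.4, -0.5, 0.1]
grip_width: 0.0615
grip_force: 0.0
```

>>> jog_arm --pt "0 0 0 0 0 0.15 0.3" --pt "0 0 0 0 0 0.15 0.3" --pt "0 0 0 0 0 0 0.3" --pt "0 0 0 0 0 0 0.3"

```text
time_s: 31.65
ee_pos: [0.5225, -0.2012, 0.167]
eef_rot: [-3.142, -0.0, 2.844]
force: [0.1, -0.1, -1.2]
grip_width: 0.061
grip_force: 0.0
```

```bash
python3 st.py; python3 mark.py; python3 - <<'E'
from h import *
o=ctrl.get_obs()
y=o["eef_rot"][2]; x=np.array([.5223,-.2005,.0632])-o["ee_pos"]; print("tool shift",x[0]*np.cos(y)+x[1]*np.sin(y), x[0]*np.sin(y)-x[1]*np.cos(y), -x[2], "dyaw", y-2.841)
E
```

```text
{'ee_pos': [0.522, -0.201, 0.167], 'eef_rot': [-3.142, -0.0, 2.844], 'moment': [0.006, 0.0, -0.016], 'force': [0.132, -0.145, -1.159], 'grip_width': 0.061, 'grip_force': 0.0, 'time_s': 31.65}
0.022 [(164, 33), (163, 34), (162, 54), (165, 55), (161, 73), (166, 77), (160, 100), (167, 102), (159, 127)]
0.024 [(163, 36), (164, 40), (162, 57), (165, 61), (161, 77), (166, 85), (160, 107), (167, 112), (159, 136)]
0.026 [(163, 40), (164, 46), (162, 63), (165, 72), (161, 85), (166, 99), (160, 116), (167, 126), (83, 145)]
tool shift 0.0003648541250701709 0.0005709803170550427 0.10379879813020329 dyaw 0.0026345159716689714
```

>>> jog_arm --pt "0 0.0005 0.03 0 0 0 0.2" --pt "0 0 0.03 0 0 0 0" --pt "0 0 0.025 0 0 0 0" --pt "0 0 0.012 0 0 0 -0.5" --pt "0 0 0 0 0 0 -1" --squeeze 60

```text
time_s: 32.2
ee_pos: [0.5221, -0.2002, 0.0689]
eef_rot: [3.141, -0.002, 2.841]
force: [-0.6, -0.6, -0.8]
grip_width: 0.0342
grip_force: 0.0
```

>>> jog_arm --pt "0 0 0 0 0 0 -1" --pt "0 0 0 0 0 0 -1" --pt "0 0 0 0 0 0 -1" --pt "0 0 0 0 0 0 -1" --pt "0 0 0 0 0 0 -1"

```text
time_s: 32.7
ee_pos: [0.5232, -0.2009, 0.0713]
eef_rot: [-3.141, 0.002, 2.84]
force: [-1.6, -2.9, 6.4]
grip_width: 0.0132
grip_force: 60.0
```

>>> jog_arm --pt "0 0 0 0 0 0 -1" --pt "0 0 0 0 0 0.05 -1" --pt "0 0 0 0 0 0.05 -1" --pt "0 0 0 0 0 0.05 -1" --pt "0 0 0 0 0 0 -1"

```text
time_s: 33.2
ee_pos: [0.523, -0.2009, 0.0713]
eef_rot: [-3.14, 0.002, 2.69]
force: [-4.5, -3.8, 7.1]
grip_width: 0.0144
grip_force: 65.4
```

```bash
python3 st.py; python3 mark.py
```

```text
{'ee_pos': [0.523, -0.201, 0.071], 'eef_rot': [-3.14, 0.002, 2.69], 'moment': [-0.607, 0.664, 1.414], 'force': [-4.542, -3.752, 7.062], 'grip_width': 0.014, 'grip_force': 65.383, 'time_s': 33.2}
0.022 [(161, 17), (162, 23), (163, 34), (160, 34), (159, 63), (164, 90), (158, 117), (189, 147), (190, 147)]
0.024 [(161, 22), (162, 25), (160, 45), (163, 52), (159, 89), (164, 90), (158, 121), (165, 122), (166, 148)]
0.026 [(161, 19), (160, 25), (162, 29), (163, 57), (159, 105), (164, 106), (158, 147), (181, 147), (180, 147)]
```

Still locked. I'll test the knob with no squeeze at all, by pushing the front end of the bar sideways with the shut fingers.

>>> jog_arm --pt "0 0 0 0 0 -0.15 -1" --pt "0 0 0 0 0 0 -0.5" --pt "0 0 0 0 0 0 -0.5" --pt "0 0 -0.02 0 0 0 -0.5" --pt "0 0 -0.025 0 0 0 -0.7" --squeeze 20

```text
time_s: 33.75
ee_pos: [0.5223, -0.1999, 0.1147]
eef_rot: [3.141, -0.002, 2.836]
force: [0.1, -1.1, 0.4]
grip_width: 0.0186
grip_force: 0.0
```

>>> jog_arm --pt "0.017 -0.0225 0 0 0 0 -1" --pt "0 0 0 0 0 0 -1" --pt "0 0 0 0 0 0 -1" --pt "0 0 0.025 0 0 0 -1" --pt "0 0 0.022 0 0 0 -1"

```text
time_s: 34.25
ee_pos: [0.5003, -0.2162, 0.0672]
eef_rot: [3.142, 0.001, 2.839]
force: [-0.3, 0.0, -0.7]
grip_width: 0.0002
grip_force: 0.0
```

>>> jog_arm --pt "0 0 0 0 0 0 -1" --pt "0 0.003 0 0 0 0 -1" --pt "0 0.001 0 0 0 0 -1" --pt "0 0 0 0 0 0 -1"

```text
time_s: 34.65
ee_pos: [0.5008, -0.2139, 0.0683]
eef_rot: [-3.139, -0.0, 2.839]
force: [-2.5, -11.8, -11.0]
grip_width: 0.0006
grip_force: 6.3
```

>>> jog_arm --pt "0 0.001 0 0 0 0 -1" --pt "0 0 0 0 0 0 -1"

```text
time_s: 34.85
ee_pos: [0.5008, -0.2138, 0.0683]
eef_rot: [-3.138, -0.0, 2.839]
force: [-5.7, -19.3, -12.4]
grip_width: 0.0
grip_force: 9.5
```

>>> jog_arm --pt "0 0.001 0 0 0 0 -1" --pt "0 0 0 0 0 0 -1"

```text
time_s: 35.05
ee_pos: [0.5008, -0.2137, 0.0684]
eef_rot: [-3.137, -0.0, 2.839]
force: [-7.2, -24.1, -12.1]
grip_width: 0.0004
grip_force: 12.8
```

```bash
python3 st.py; python3 mark.py
```

```text
{'ee_pos': [0.501, -0.214, 0.068], 'eef_rot': [-3.137, -0.0, 2.839], 'moment': [-4.577, 1.369, -0.052], 'force': [-7.159, -24.109, -12.104], 'grip_width': 0.0, 'grip_force': 12.769, 'time_s': 35.05}
0.022 [(163, 14), (164, 21), (162, 26), (165, 33), (161, 42), (166, 74), (160, 91), (167, 108), (168, 126)]
0.024 [(163, 13), (164, 23), (162, 43), (165, 47), (161, 78), (166, 100), (167, 129), (111, 130), (113, 130)]
0.026 [(163, 44), (164, 52), (162, 68), (165, 91), (161, 127), (85, 129), (86, 129), (106, 130), (108, 130)]
```

>>> jog_arm --pt "0 0.001 0 0 0 0 -1" --pt "0 0 0 0 0 0 -1" --pt "0 0.001 0 0 0 0 -1" --pt "0 0 0 0 0 0 -1"

```text
time_s: 35.5
ee_pos: [0.5009, -0.2134, 0.0685]
eef_rot: [-3.134, 0.0, 2.838]
force: [-12.5, -37.3, -12.6]
grip_width: 0.0002
grip_force: 19.3
```

```bash
python3 st.py; python3 mark.py|head -2
```

```text
{'ee_pos': [0.501, -0.213, 0.068], 'eef_rot': [-3.134, 0.0, 2.838], 'moment': [-6.78, 2.307, -0.087], 'force': [-12.465, -37.306, -12.594], 'grip_width': 0.0, 'grip_force': 19.333, 'time_s': 35.5}
0.022 [(163, 16), (164, 22), (162, 23), (165, 49), (161, 52), (160, 83), (166, 84), (167, 109), (159, 119)]
0.024 [(163, 24), (164, 24), (162, 44), (165, 62), (161, 85), (166, 105), (167, 123), (160, 125), (87, 128)]
```

The knob holds still even without squeeze, at about 0.7 N m. A firmer couple is possible by gripping the bar diagonally, where the squeeze acts on a longer lever. I'll back off and set that up.

>>> jog_arm --pt "0 -0.01 0 0 0 0 -1" --pt "0 0 -0.025 0 0 0 -1" --pt "0 0 -0.025 0 0 0 0.2" --pt "-0.017 0.0255 0 0 0 0 0.2" --pt "0 0 0 0 0 0.14 0.2" --squeeze 60

```text
time_s: 36.05
ee_pos: [0.5255, -0.198, 0.1205]
eef_rot: [3.141, 0.004, 2.7]
force: [-0.6, -0.2, -0.2]
grip_width: 0.0211
grip_force: 0.0
```

>>> jog_arm --pt "0 0 0 0 0 0.14 0.2" --pt "0 0 0 0 0 0.14 0.2" --pt "0 0 0 0 0 0.14 0.2" --pt "0 0 0 0 0 0.14 0.2" --pt "0 0 0 0 0 0 0.2"

```text
time_s: 36.55
ee_pos: [0.5237, -0.1991, 0.1194]
eef_rot: [3.14, 0.001, 2.137]
force: [0.6, 0.1, -0.9]
grip_width: 0.0557
grip_force: 0.0
```

>>> jog_arm --pt "0 0 0 0 0 0 0.2" --pt "0 0 0 0 0 0 0.2"

```text
time_s: 36.75
ee_pos: [0.5233, -0.1992, 0.1185]
eef_rot: [3.141, 0.001, 2.143]
force: [-1.0, -0.9, -0.3]
grip_width: 0.0567
grip_force: 0.0
```

```bash
python3 st.py; python3 mark.py|head -1; python3 - <<'E'
from h import *
o=ctrl.get_obs()
y=o["eef_rot"][2]; x=np.array([.5224,-.2005,.066])-o["ee_pos"]; print("tool shift",x[0]*np.cos(y)+x[1]*np.sin(y), x[0]*np.sin(y)-x[1]*np.cos(y), -x[2], "lag", np.degrees(2.841-y))
E
```

```text
{'ee_pos': [0.523, -0.199, 0.119], 'eef_rot': [3.141, 0.001, 2.143], 'moment': [0.021, -0.045, -0.004], 'force': [-1.038, -0.854, -0.344], 'grip_width': 0.057, 'grip_force': 0.0, 'time_s': 36.75}
0.022 [(163, 38), (164, 38), (162, 59), (165, 65), (161, 94), (166, 103), (160, 127), (167, 138), (159, 155)]
tool shift -0.0006167538733980033 -0.0013266660916218982 0.05237198108808434 lag 40.031789834421346
```

>>> jog_arm --pt "-0.0006 -0.0013 0.025 0 0 0 0.2" --pt "0 0 0.0275 0 0 0 0.2" --pt "0 0 0 0 0 0 -1" --pt "0 0 0 0 0 0 -1" --pt "0 0 0 0 0 0 -1" --squeeze 60

```text
time_s: 37.3
ee_pos: [0.523, -0.2008, 0.0671]
eef_rot: [3.141, 0.002, 2.14]
force: [-0.0, -0.9, 0.3]
grip_width: 0.0359
grip_force: 0.0
```

>>> jog_arm --pt "0 0 0 0 0 0 -1" --pt "0 0 0 0 0 0 -1" --pt "0 0 0 0 0 0 -1"

```text
time_s: 37.6
ee_pos: [0.5232, -0.201, 0.0669]
eef_rot: [3.14, 0.003, 2.141]
force: [0.7, -1.6, 6.6]
grip_width: 0.0281
grip_force: 51.4
```

```bash
python3 st.py; python3 mark.py|head -2
```

```text
{'ee_pos': [0.523, -0.201, 0.067], 'eef_rot': [3.14, 0.003, 2.141], 'moment': [-0.329, -0.31, 1.213], 'force': [0.656, -1.623, 6.622], 'grip_width': 0.028, 'grip_force': 51.448, 'time_s': 37.6}
0.022 [(162, 22), (161, 26), (163, 36), (160, 52), (164, 66), (159, 96), (165, 116), (158, 138), (166, 152)]
0.024 [(162, 24), (161, 32), (163, 51), (160, 56), (164, 95), (159, 104), (165, 138), (158, 144), (108, 158)]
```

Now I'll turn on into the diagonal grip, where the couple rises.

>>> jog_arm --pt "0 0 0 0 0 0.06 -1" --pt "0 0 0 0 0 0.06 -1" --pt "0 0 0 0 0 0 -1"

```text
time_s: 37.95
ee_pos: [0.5228, -0.201, 0.0669]
eef_rot: [3.141, 0.003, 2.022]
force: [-2.2, -1.5, 9.0]
grip_width: 0.0293
grip_force: 89.9
```

```bash
python3 st.py; python3 mark.py|head -2
```

```text
{'ee_pos': [0.523, -0.201, 0.067], 'eef_rot': [3.141, 0.003, 2.022], 'moment': [-0.399, 0.075, 3.088], 'force': [-2.193, -1.505, 9.038], 'grip_width': 0.029, 'grip_force': 89.895, 'time_s': 37.95}
0.022 [(158, 18), (159, 22), (160, 35), (157, 59), (161, 71), (156, 105), (162, 121), (199, 139), (198, 143)]
0.024 [(158, 23), (159, 26), (160, 39), (157, 71), (161, 81), (156, 120), (162, 130), (155, 150), (105, 160)]
```

>>> jog_arm --pt "0 0 0 0 0 0.06 -1" --pt "0 0 0 0 0 0.06 -1" --pt "0 0 0 0 0 0 -1"

```text
time_s: 38.3
ee_pos: [0.5227, -0.2011, 0.0669]
eef_rot: [-3.141, 0.003, 1.905]
force: [26.2, -5.6, 4.8]
grip_width: 0.0295
grip_force: 61.0
```

```bash
python3 st.py; python3 mark.py|head -2
```

```text
{'ee_pos': [0.523, -0.201, 0.067], 'eef_rot': [-3.141, 0.003, 1.905], 'moment': [-0.771, -5.284, 2.185], 'force': [26.212, -5.617, 4.835], 'grip_width': 0.029, 'grip_force': 60.979, 'time_s': 38.3}
0.022 [(151, 21), (152, 31), (150, 40), (153, 60), (149, 81), (199, 88), (154, 101), (198, 102), (197, 116)]
0.024 [(151, 23), (152, 34), (150, 35), (153, 66), (149, 68), (154, 113), (148, 117), (155, 145), (147, 152)]
```

It moved: the mark is at 151.5, which is 12° on and past halfway. I'll keep going in small steps.

>>> jog_arm --pt "0 0 0 0 0 0.05 -1" --pt "0 0 0 0 0 0.05 -1" --pt "0 0 0 0 0 0 -1"

```text
time_s: 38.65
ee_pos: [0.5221, -0.2007, 0.0668]
eef_rot: [-3.141, 0.001, 1.801]
force: [-7.2, 0.4, 11.7]
grip_width: 0.0258
grip_force: 72.9
```

```bash
sed -i 's/np.arange(60,200,1.)/np.arange(85,190,1.)/' mark.py; python3 st.py; python3 mark.py
```

```text
{'ee_pos': [0.522, -0.201, 0.067], 'eef_rot': [-3.141, 0.001, 1.801], 'moment': [-0.091, 1.329, 2.111], 'force': [-7.17, 0.418, 11.687], 'grip_width': 0.026, 'grip_force': 72.865, 'time_s': 38.65}
0.022 [(139, 23), (140, 25), (138, 41), (141, 47), (137, 80), (142, 87), (136, 132), (143, 132), (188, 159)]
0.024 [(140, 26), (139, 29), (138, 49), (141, 57), (137, 102), (142, 104), (143, 146), (144, 162), (187, 162)]
0.026 [(139, 20), (140, 27), (141, 55), (138, 58), (142, 118), (137, 126), (177, 163), (176, 163), (173, 164)]
```

First click done: the mark is at 139.7, which is stop 2 under load. I'll repeat the same 20° of tool turn for the second click.

>>> jog_arm --pt "0 0 0 0 0 0.05 -1" --pt "0 0 0 0 0 0.05 -1" --pt "0 0 0 0 0 0.05 -1" --pt "0 0 0 0 0 0.05 -1" --pt "0 0 0 0 0 0.05 -1"

```text
time_s: 39.2
ee_pos: [0.5221, -0.2007, 0.0666]
eef_rot: [-3.141, 0.001, 1.55]
force: [-7.7, -0.7, 11.1]
grip_width: 0.0225
grip_force: 73.4
```

>>> jog_arm --pt "0 0 0 0 0 0.05 -1" --pt "0 0 0 0 0 0.05 -1" --pt "0 0 0 0 0 0 -1"

```text
time_s: 39.5
ee_pos: [0.5222, -0.2006, 0.0665]
eef_rot: [3.141, 0.001, 1.449]
force: [-4.9, 1.0, 9.0]
grip_width: 0.018
grip_force: 53.5
```

```bash
python3 st.py; python3 mark.py
```

```text
{'ee_pos': [0.522, -0.201, 0.066], 'eef_rot': [3.141, 0.001, 1.449], 'moment': [0.014, 0.943, 0.663], 'force': [-4.887, 1.029, 9.022], 'grip_width': 0.018, 'grip_force': 53.484, 'time_s': 39.5}
0.022 [(100, 43), (101, 48), (102, 71), (179, 91), (184, 91), (185, 92), (99, 92), (183, 93), (188, 94)]
0.024 [(100, 44), (101, 45), (102, 64), (189, 92), (188, 93), (186, 93), (184, 93), (182, 93), (185, 93)]
0.026 [(101, 43), (102, 54), (100, 57), (189, 93), (188, 93), (187, 99), (186, 110), (103, 111), (185, 128)]
```

The mark is now at about 100.7, which is +63°. The knob has clicked twice more and sits at the third stop under light load. I'll unwind the tool to line up with the bar, without pushing on.

>>> jog_arm --pt "0 0 0 0 0 -0.07 -1" --pt "0 0 0 0 0 -0.07 -1" --pt "0 0 0 0 0 0 -1"

```text
time_s: 39.85
ee_pos: [0.5223, -0.2007, 0.0664]
eef_rot: [3.141, 0.001, 1.593]
force: [-4.0, 0.2, 6.0]
grip_width: 0.015
grip_force: 56.4
```

```bash
sed -i 's/np.arange(85,190,1.)/np.arange(75,150,.5)/; s/int(A\[i\])/float(A[i])/' mark.py; python3 st.py; python3 mark.py
```

```text
{'ee_pos': [0.522, -0.201, 0.066], 'eef_rot': [3.141, 0.001, 1.593], 'moment': [-0.211, 0.682, 0.472], 'force': [-3.963, 0.241, 6.027], 'grip_width': 0.015, 'grip_force': 56.414, 'time_s': 39.85}
0.022 [(98.5, 45), (99.0, 48), (99.5, 55), (98.0, 62), (100.0, 64), (100.5, 72), (97.5, 78), (97.0, 96), (101.0, 116)]
0.024 [(98.0, 41), (98.5, 45), (99.0, 49), (99.5, 53), (100.0, 75), (97.5, 84), (100.5, 110), (97.0, 132), (101.0, 142)]
0.026 [(99.0, 43), (98.5, 52), (99.5, 54), (98.0, 62), (100.0, 66), (97.5, 71), (100.5, 80), (97.0, 121), (101.0, 127)]
```

>>> jog_arm --pt "0 0 0 0 0 -0.12 -1" --pt "0 0 0 0 0 -0.08 -1" --pt "0 0 0 0 0 0 -1"

```text
time_s: 40.2
ee_pos: [0.5222, -0.2004, 0.0664]
eef_rot: [3.141, -0.0, 1.792]
force: [-3.1, 2.5, 7.1]
grip_width: 0.0134
grip_force: 59.9
```

```bash
python3 st.py; python3 mark.py
```

```text
{'ee_pos': [0.522, -0.2, 0.066], 'eef_rot': [3.141, -0.0, 1.792], 'moment': [0.232, 0.8, 0.029], 'force': [-3.056, 2.546, 7.071], 'grip_width': 0.013, 'grip_force': 59.932, 'time_s': 40.2}
0.022 [(101.5, 42), (102.0, 43), (102.5, 44), (101.0, 47), (103.0, 48), (103.5, 63), (104.0, 79), (104.5, 92), (100.5, 104)]
0.024 [(101.5, 41), (102.0, 42), (102.5, 42), (103.0, 49), (101.0, 65), (103.5, 68), (104.0, 89), (104.5, 108), (100.5, 122)]
0.026 [(102.0, 45), (101.5, 45), (102.5, 46), (103.0, 53), (103.5, 76), (101.0, 82), (104.0, 101), (104.5, 127), (100.5, 150)]
```

The tool is aligned with the bar at +60°, with moment about 0 and the mark at 102.3, about 80° from the index line. That is stop 4, three clicks from the start at stop 1. I'll hold briefly and hand in.

>>> jog_arm --pt "0 0 0 0 0 0 -1" --pt "0 0 0 0 0 0 -1"

```text
time_s: 40.45
ee_pos: [0.5222, -0.2004, 0.0664]
eef_rot: [3.141, -0.0, 1.79]
force: [-4.4, 1.4, 7.8]
grip_width: 0.0137
grip_force: 59.9
```

```bash
python3 st.py; python3 mark.py | head -1; python3 -c "
from station import ctrl
print(ctrl.hand_in())"
```

```text
{'ee_pos': [0.522, -0.2, 0.066], 'eef_rot': [3.141, -0.0, 1.79], 'moment': [0.201, 0.687, 0.079], 'force': [-4.404, 1.358, 7.792], 'grip_width': 0.014, 'grip_force': 59.928, 'time_s': 40.45}
0.022 [(101.0, 41), (101.5, 42), (102.0, 43), (102.5, 45), (103.0, 54), (103.5, 69), (104.0, 83), (100.5, 85), (104.5, 99)]
the job is handed in; nothing more can be done
None
```

Handed in at 40.5 s: button pressed fully down and stylus back upright before the knob was first touched, and the gripper holds the knob three clicks clockwise. The knob stuck at its first stop, so I fetched the stylus and re-pressed the button after touching it, pushed the bar with shut fingers (about 39 N), then forced it free with a diagonal grip (about 3 N m); clicks two and three came in one move, and I did not re-check the bystanders at the end.

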